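# Unload tested lamp modules from a clamped carrier

### The arm

A 6-joint arm with a two-finger parallel gripper is mounted at the origin on the work surface. World frame = base frame: x ahead of the robot, y to its left, z up, the work surface at z = 0. Lengths are in m, angles in rad, forces in N, time in s.
With the tool pointing down it reaches from about 0.35 to 0.975 m from the base axis. Payload 4.9 kg.
Tool frame: the origin (TCP) lies at the very end of the fingers, on their centre line; the grasp point (between the pads) lies 19 mm behind it; z points along the fingers, y is the direction in which the jaws open and shut (so a half turn about z gives the same grasp; the last joint's range is limited). The gripper opens to 85 mm and grips with 20 to 120 N. Pads are 22 mm wide; open, the fingers measure 114 mm over their backs; the gripper's body (76 mm by 85 mm) begins 54 mm behind the grasp point. The pads swing forward as they close: fully open they stand 13 mm farther back than shut.
Start: joints at [1.122, 0.053, 1.613, -0, 1.476, -0.119], TCP at [0.202, 0.591, 0.231] pointing down, gripper open.
Joint ranges: [-3.01, 3.01], [-1.01, 2.22], [0.06, 2.58], [-1.02, 4.17], [0.09, 2.62], [-3.14, 3.14]. Speed limits (rad/s): [2.57, 2.57, 3.14, 3.14, 3.14, 3.14].

### API

Orientations are given as a unit quaternion [w, x, y, z].
In Python, from plant import monitor, eyes, manip gives the robot as it stands.
- The arm moves only by the tool step_arm, never from a script. Its argument "motion" is a list of rows, each a list of 7 numbers: the shift along the world's x, y, z scaled (see below), then the turn, a rotation vector about the world's x, y, z scaled (see below), then the closure in counts, from 0 (fully open) to 255 (shut). In form: [[x, y, z, ax, ay, az, grip], ...]. A call has 1 to 10 rows; each row is the pose to reach, as a shift and turn from the pose commanded when the call began; what a row does not reach only later rows make up. The controller multiplies each number of a shift by 0.5 m and each number of a turn by 1.5 rad. A row lasts 1/10 s, in which the tool goes at most 50 mm and 8.59 degrees, less where a joint would pass 70% of its speed; a pose out of reach is approached as far as the arm can. A call with a number of a shift or a turn outside -1 to 1 is refused whole. A call with a gripper value outside its range is refused whole. The fingers move at their own pace and stop on an object; the grip force is fixed at half the most. Time passes only in rows, so rows that repeat a pose let the fingers close. It gives the time, the measured TCP pose, the force and the opening at its end, in the units of the state.
- monitor.state(): the state, without advancing time (a new reading comes with each control period).
- eyes.grab_frame(name): name is "scene" or "top" or "wrist"; returns a dict with "pixels" (400x640x3 uint8, red, green, blue), "mtx" (3x3 intrinsics, pixels), "dist" ([k1, k2, p1, p2, k3] as OpenCV has them; the pictures are not rectified), "rvec" (rotation vector, rad) and "tvec" (3), from world to camera coordinates, as OpenCV has them; the wrist camera has in their place "hand_eye" (4x4, takes a point from camera to tool coordinates, whose origin is the TCP and whose axes are the flange's). Camera axes: x right, y down, z forward; pixel columns grow to the right and rows downward; lengths in m; the calibration is good to about 2 mm. A picture is of the moment at which its call begins: read the wrist's pose just before it. There is no depth.
- manip.job_done(): hands the job in, once; it reports no verdict.
Trained networks look in the newest picture that a camera, given by its name, has taken for a name from the list of things; names that differ only in an ending like _2 or _b are one class to them, and where a whole thing is asked for, a point or a joint stands for the part that bears it (a point fixed in the world has none). Each returns a list of dicts, best first, with "p" (0 to 1); they miss things now and then, are a little off and sometimes report something else, mostly with a low value. They report only what shows in the picture. A call takes as long as a camera call. They do not tell look-alikes from the thing itself.
- eyes.look_for(name, camera): "box" ([centre column, centre row, width, height] in pixels, round what is visible of it).
- eyes.pinpoint(name, camera): "uv" ([column, row] in pixels: a listed point, or the origin of a listed thing).
The state is a dict: "time": time; "joint_pos": joint angles; "joint_vel": joint speeds; "joint_efforts": joint torques, N m; "tool_pos": TCP position; "tool_rot": TCP orientation; "contact_force": force on the tool from outside, world axes, zero at the start; "ft_torque": the same for the moment, N m; "gripper_width": opening from 0.0 (shut) to 1.0 (fully open).
Only numpy, scipy, OpenCV 4.12 (cv2) and the standard library are available. Lean on these libraries where they do the work, as an engineer would, in place of code of your own. Each camera call takes 0.05 s, during which the arm holds its last target.

### The job

The lamp test is over: swing the clamp lever off the carrier in the test socket, then lift the carrier out level and set it fully down on the push-out stand, so that the stand's pins poke every lamp module up out of its recess from below. Put all the modules into the parts tray, each lying flat on the tray's floor with its light face up, then put the empty carrier back fully down in the socket's nest, right way up and either way round, and swing the lever fully shut over it. Leave the other things on the bench where they are.

Things in the scene. Friction and masses are not known exactly. Their poses are not given: they have to be found in the camera images.
- socket: Fixed test socket, base plate x -112 to 84, y +-45, top 10 mm above the origin (bench height, under the nest's middle; x along the length). Nest 147 x 57 mm (3.5 mm play round the carrier), grey walls 6 mm thick, tops 22 mm above the bench, across the ends and on the sides beyond 50 mm from the middle; side middles open. Pivot post 24 mm across, 34 high, at x -95. Left or right of the tray.
- lever (a joint): Angle of the clamp lever, rad: 0 shut (lever along the socket's +x, over the carrier), growing to 1.9 as it opens, counter-clockwise seen from above. Vertical axis. Light friction (about 1 N at the knob); it stays where it is left; clear of the carrier above 1.1. Starts shut or up to 0.2 ajar.
- lever_pivot (a point): Point on the lever's axis, at the underside of the lever, 35 mm above the bench.
- lever_knob (a point): Middle of the lever's upright round black knob: 18 mm across, 36 mm tall, 45 to 81 mm above the bench, 95 mm from the axis. The lever is a flat steel bar 18 mm wide, 10 mm thick, 35 to 45 mm above the bench, reaching 106 mm from the axis; shut, it passes 3 mm above a carrier that is fully down.
- stand: Push-out stand, fixed to the bench: dark steel block 170 x 70 x 20 mm with three upright round pins 14 mm across, 17 mm tall, at x = -44, 0 and +44 mm, y = 0. The origin is at bench height under its middle, the block's top is 20 mm above it, x runs along the row of pins.
- carrier: Loose black plastic bar 140 (x) x 50 (y) x 22 (z) mm, 160 g, origin mid-underside; starts in the nest, underside 10 mm above the bench. Round recesses 33.5 mm across, 16 deep, at x -44, 0, 44; a 22 mm access hole under each through the 6 mm floor. Down on the stand's top, pins through the holes, modules stand 11 mm proud. Can be gripped across its width at mid-length.
- tray: Loose grey parts tray, 160 (x) x 110 (y) x 25 (z) mm, walls and floor 4 mm thick, 0.4 kg, origin at the middle of its underside. It may get knocked aside.
- module1: Lamp module: aluminium disc 32 mm across, 16 mm tall, about 35 g, origin at the middle of its underside, z towards its light face (white disc with a yellow dot). It starts in one of the carrier's recesses, flush with the carrier's top, underside 6 mm above the carrier's. Absent in some runs; two or three are present.
- module2: Lamp module: aluminium disc 32 mm across, 16 mm tall, about 35 g, origin at the middle of its underside, z towards its light face (white disc with a yellow dot). It starts in one of the carrier's recesses, flush with the carrier's top, underside 6 mm above the carrier's. Absent in some runs; two or three are present.
- module3: Lamp module: aluminium disc 32 mm across, 16 mm tall, about 35 g, origin at the middle of its underside, z towards its light face (white disc with a yellow dot). It starts in one of the carrier's recesses, flush with the carrier's top, underside 6 mm above the carrier's. Absent in some runs; two or three are present.
- tweezers: Bystander: red tweezers lying flat, 145 mm long, 6 mm thick.
- pliers: Bystander: pliers lying flat, about 150 mm long, 12 mm thick.
- tape_roll: Bystander: cardboard roll lying flat, 68 mm across, 20 mm tall.
- rivet_jar: Bystander: white jar with a steel lid, 56 mm across, 70 mm tall.
- screwdriver: Bystander: screwdriver lying flat, 140 mm long.
Mind the look-alikes: they are no part of the job. What is shaped like the socket but orange or red is not meant.

How it is judged:
By the outcome, as a careful person would: the job done as asked, in the order asked, and still so for the second after the job is handed in, with the robot touching nothing.
Of module1, module2, module3 only 2 to 3 are there at a start; the rules pass over those that are not, and their reading is None.
At some moment in a run one of tray may be knocked a few centimetres aside while the robot is not near it.
It also fails if it takes over 192 s, if anything falls off the work surface, if the arm or the gripper's body presses on something with over 40 N, if the wrist force passes 120 N, or if a joint passes its speed limit or range.

## Working session

There is one attempt and no reset: what is moved stays moved. The work goes in short steps, Python scripts to look and compute and a tool call to move; the robot and the scene stay as the last step left them, time stands still between calls to the robot, and variables do not carry over. Pictures are saved under pics/ and viewed, and the job is handed in when it is done.

Besides the shell and the picture viewer there is one more tool, called after ">>>" in YAML: its name, and indented under it one key for each argument. step_arm: Moves the arm, as the interface text tells. Its arguments: {"type":"object","properties":{"motion":{"type":"array","items":{"type":"array","items":{"type":"number"}}}},"required":["motion"]}

```bash
mkdir -p pics; ls; cat > h.py <<'E'
import numpy as np,cv2
from plant import monitor,eyes,manip
def grab(n,name):
    f=eyes.grab_frame(n); cv2.imwrite('pics/'+name+'.png',f['pixels'][:,:,::-1]); return f
def cam(f,st=None):
    # returns R,t world->cam
    if 'rvec' in f and f['rvec'] is not None:
        return cv2.Rodrigues(np.array(f['rvec'],float))[0],np.array(f['tvec'],float).reshape(3)
    from scipy.spatial.transform import Rotation as Ro
    w,x,y,z=st['tool_rot']; T=np.eye(4);T[:3,:3]=Ro.from_quat([x,y,z,w]).as_matrix();T[:3,3]=st['tool_pos']
    M=np.linalg.inv(T@np.array(f['hand_eye'])); return M[:3,:3],M[:3,3]
def px2w(f,uv,z,st=None):
    R,t=cam(f,st); p=cv2.undistortPoints(np.array(uv,float).reshape(-1,1,2),np.array(f['mtx']),np.array(f['dist'])).reshape(-1,2)
    d=np.c_[p,np.ones(len(p))]@R; c=-R.T@t
    s=(z-c[2])/d[:,2]; return c+s[:,None]*d
def w2px(f,P,st=None):
    R,t=cam(f,st); return cv2.projectPoints(np.array(P,float).reshape(-1,3),cv2.Rodrigues(R)[0],t,np.array(f['mtx']),np.array(f['dist']))[0].reshape(-1,2)
E
python3 - <<'E'
from h import *
np.set_printoptions(precision=3,suppress=True)
st=monitor.state();print(st)
for n in['top','scene']:
    f=grab(n,n+'0')
    for o in['socket','lever_knob','lever_pivot','stand','carrier','tray','module1']:
        print(n,o,[(round(d['p'],2),np.round(d['uv'],1)) for d in eyes.pinpoint(o,n)][:5])
E
```

```text
pics
{'time': 0.0, 'joint_pos': array([ 1.122,  0.053,  1.614,  0.   ,  1.476, -0.119]), 'joint_vel': array([-0.002, -0.002, -0.   ,  0.001,  0.002, -0.   ]), 'joint_efforts': array([ -0.002, -39.37 , -37.016,  -0.   ,   0.007,   0.   ]), 'tool_pos': array([0.202, 0.591, 0.23 ]), 'tool_rot': array([-0.   ,  0.164,  0.986, -0.001]), 'contact_force': array([-1.298,  0.824, -0.005]), 'ft_torque': array([-0.04 ,  0.015,  0.003]), 'gripper_width': 1.0001366747434135}
top socket [(0.94, array([382.7, 187.8])), (0.81, array([471.8, 199.5])), (0.7, array([384.6, 291.3])), (0.39, array([326.4, 255.2]))]
top lever_knob [(0.78, array([383.7, 185.6])), (0.77, array([390.4, 301.1])), (0.19, array([323.6, 258.2]))]
top lever_pivot [(0.86, array([397.7, 336.6])), (0.6, array([488.8, 234.3]))]
top stand [(0.76, array([198.8, 196.8]))]
top carrier [(0.73, array([384.3, 188.4]))]
top tray [(0.62, array([284. , 178.8])), (0.35, array([270.9, 257.8])), (0.29, array([233.2, 118. ]))]
top module1 [(0.65, array([286.5, 176.1])), (0.51, array([386.4, 202.7])), (0.51, array([385.3, 172.9])), (0.45, array([389.1, 192.9]))]
scene socket [(0.98, array([248.9, 186.3])), (0.88, array([185.8, 235.7])), (0.84, array([261.1, 232.6]))]
scene lever_knob [(0.77, array([264.3, 216.8])), (0.5, array([181.5, 223.8])), (0.45, array([250.7, 171.7])), (0.27, array([261.1, 236.8]))]
scene lever_pivot [(0.68, array([174.1, 213.6])), (0.65, array([256.5, 204.4])), (0.57, array([239.2, 165.6]))]
scene stand [(0.73, array([401.9, 204. ]))]
scene carrier [(0.78, array([262.9, 231.8])), (0.69, array([334.7, 186. ]))]
scene tray [(0.56, array([345.4, 221.7])), (0.25, array([263.5, 216.9]))]
scene module1 [(0.63, array([261.2, 236.1])), (0.51, array([255.7, 221.4])), (0.42, array([257.1, 227. ]))]
```

View pics/top0.png

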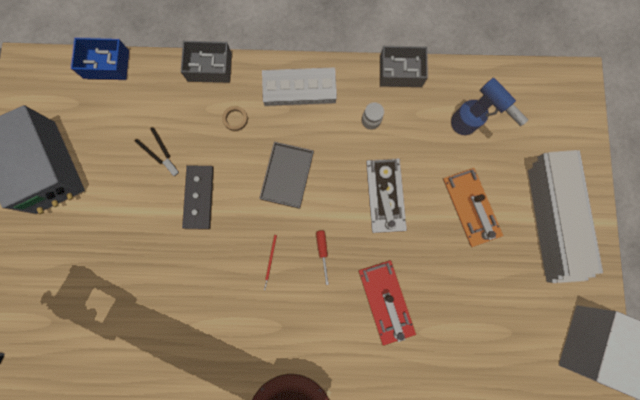

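View pics/scene0.png

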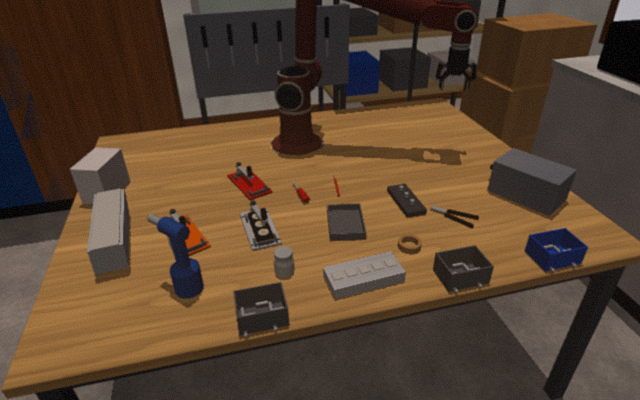

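```bash
python3 - <<'E'
import cv2
a=cv2.imread('pics/top0.png');
c1=cv2.resize(a[140:250,340:450],None,fx=5,fy=5,interpolation=cv2.INTER_CUBIC)
cv2.imwrite('pics/c1.png',c1)
cv2.imwrite('pics/c2.png',cv2.resize(a[130:240,170:330],None,fx=5,fy=5,interpolation=cv2.INTER_CUBIC))
E
```

```text
(no output)
```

View pics/c1.png

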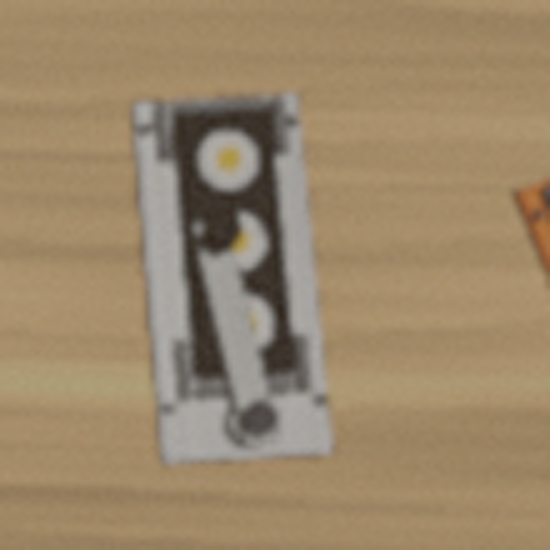

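View pics/c2.png

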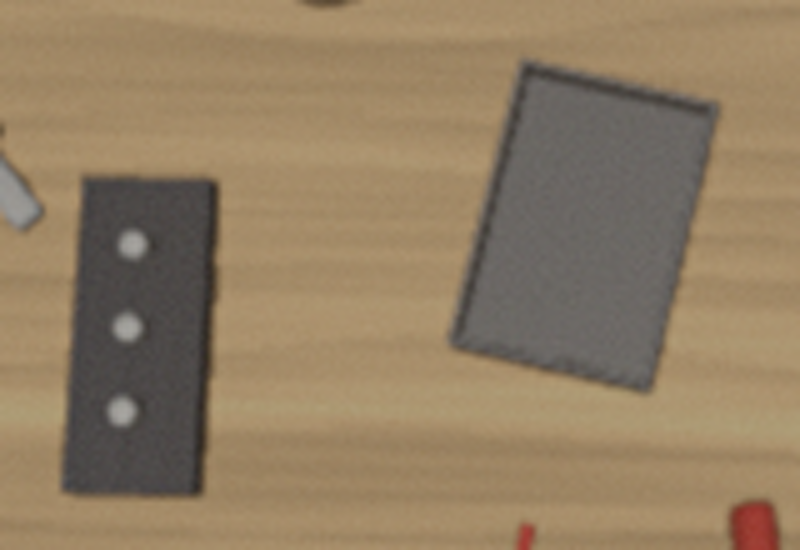

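```bash
python3 - <<'E'
from h import *
np.set_printoptions(precision=4,suppress=True)
f=grab('top','top1')
c=np.array([(135,103),(297,95),(330,455),(163,462)])/5+[340,140]
P=px2w(f,c,.01)[:,:2];print(P)
m=P.mean(0);d=(P[0]+P[1]-P[2]-P[3])/2;L=np.linalg.norm(d);print('socket',m+d/L*.014,L,np.linalg.norm(P[0]-P[1]),np.arctan2(d[1],d[0]))
p=px2w(f,np.array([(215,235)])/5+[340,140],.075);print('knob',p)
p=px2w(f,np.array([(258,418)])/5+[340,140],.045);print('pivot',p)
c=np.array([(133,244),(127,328),(121,411)])/5+[170,130]
P=px2w(f,c,.037);print('pins',P,np.arctan2(*(P[0]-P[2])[[1,0]]))
c=np.array([(522,62),(718,103),(649,391),(452,346)])/5+[170,130]
P=px2w(f,c,.025);print('tray',P,P.mean(0))
R,t=cam(f);print(-R.T@t)
E
```

```text
[[ 0.6567 -0.1871]
 [ 0.6633 -0.2747]
 [ 0.4688 -0.2902]
 [ 0.4629 -0.2025]]
socket [ 0.5769 -0.2375] 0.19477388178941626 0.08787609909901524 0.079317615086777
knob [[ 0.5722 -0.219   0.075 ]]
pivot [[ 0.4836 -0.2458  0.045 ]]
pins [[0.5893 0.2608 0.037 ]
 [0.5449 0.2607 0.037 ]
 [0.5016 0.2607 0.037 ]] 0.0012953780502841913
tray [[ 0.6967  0.0635  0.025 ]
 [ 0.6766 -0.0422  0.025 ]
 [ 0.5202 -0.01    0.025 ]
 [ 0.5415  0.094   0.025 ]] [0.6088 0.0263 0.025 ]
[ 0.3762 -0.05    1.0637]
```

>>> step_arm:
  motion:
    - [0.376,-0.828,0.12,0,0,-0.912,0]
    - [0.376,-0.828,0.12,0,0,-0.912,0]
    - [0.376,-0.828,0.12,0,0,-0.912,0]
    - [0.376,-0.828,0.12,0,0,-0.912,0]
    - [0.376,-0.828,0.12,0,0,-0.912,0]
    - [0.376,-0.828,0.12,0,0,-0.912,0]
    - [0.376,-0.828,0.12,0,0,-0.912,0]
    - [0.376,-0.828,0.12,0,0,-0.912,0]
    - [0.376,-0.828,0.12,0,0,-0.912,0]
    - [0.376,-0.828,0.12,0,0,-0.912,0]

```text
time: 1.85
tool_pos: [0.3922, 0.1736, 0.2926]
tool_rot: [0.001, 0.754, 0.657, 0.001]
contact_force: [0.3, -0.8, 0.1]
gripper_width: 1.0
```

>>> step_arm:
  motion:
    - [0.376,-0.828,0.06,0,0,-0.912,150]
    - [0.376,-0.828,0.06,0,0,-0.912,150]
    - [0.376,-0.828,0.06,0,0,-0.912,150]
    - [0.376,-0.828,0.06,0,0,-0.912,150]
    - [0.376,-0.828,0.06,0,0,-0.912,150]
    - [0.376,-0.828,0.06,0,0,-0.912,150]
    - [0.376,-0.828,0.06,0,0,-0.912,150]
    - [0.376,-0.828,0.06,0,0,-0.912,150]
    - [0.376,-0.828,0.06,0,0,-0.912,150]
    - [0.376,-0.828,0.06,0,0,-0.912,150]

```text
time: 2.85
tool_pos: [0.5796, -0.2404, 0.3198]
tool_rot: [0.0, 0.999, 0.035, -0.001]
contact_force: [0.2, 0.1, -1.3]
gripper_width: 0.411
```

```bash
python3 - <<'E'
from h import *
np.set_printoptions(precision=4,suppress=True)
st=monitor.state();print({k:st[k] for k in['time','joint_pos','tool_pos','tool_rot','contact_force','gripper_width']})
f=grab('wrist','w1');print(f['hand_eye'])
print(eyes.pinpoint('lever_knob','wrist'),eyes.pinpoint('lever_pivot','wrist'))
E
```

```text
{'time': 2.85, 'joint_pos': array([-0.5113,  0.0223,  1.4983, -0.0007,  1.6221,  0.9888]), 'tool_pos': array([ 0.5796, -0.2404,  0.3198]), 'tool_rot': array([ 0.    ,  0.9994,  0.0353, -0.0007]), 'contact_force': array([ 0.1881,  0.0938, -1.2871]), 'gripper_width': 0.410693910056126}
[[ 0.0004 -0.9592 -0.2826  0.0712]
 [ 1.      0.0001  0.0012 -0.0014]
 [-0.0011 -0.2826  0.9592 -0.1426]
 [ 0.      0.      0.      1.    ]]
[{'uv': [305.5, 171.3], 'p': 0.8}, {'uv': [303.6, 331.1], 'p': 0.71}, {'uv': [466.2, 199.3], 'p': 0.65}] [{'uv': [313.8, 227.7], 'p': 0.85}, {'uv': [469.8, 245.7], 'p': 0.58}]
```

View pics/w1.png

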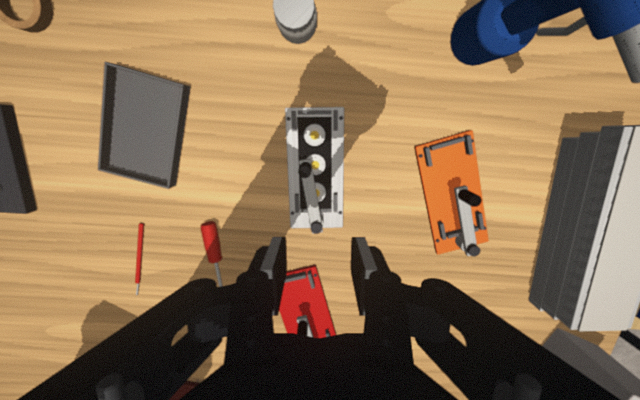

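```bash
python3 - <<'E'
import cv2
a=cv2.imread('pics/w1.png')
cv2.imwrite('pics/c3.png',cv2.resize(a[95:245,265:365],None,fx=4,fy=4,interpolation=cv2.INTER_CUBIC))
E
```

```text
(no output)
```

View pics/c3.png

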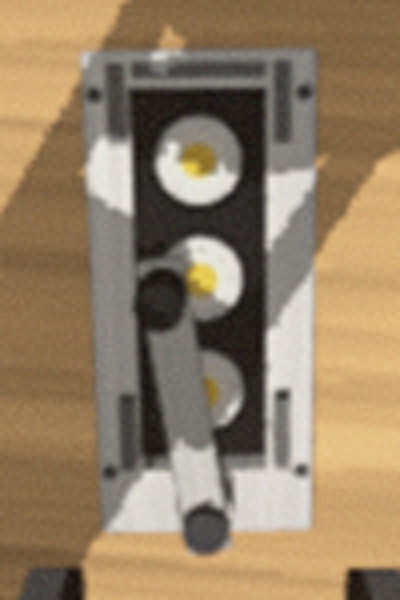

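```bash
python3 - <<'E'
from h import *
np.set_printoptions(precision=4,suppress=True)
st=monitor.state();f=grab('wrist','w2')
g=lambda c:np.array(c,float)/4+[265,95]
P=px2w(f,g([(80,53),(317,48),(312,528),(104,532)]),.01,st)[:,:2];print(P)
m=P.mean(0);d=(P[0]+P[1]-P[2]-P[3])/2;L=np.linalg.norm(d);print('socket',m+d/L*.014,L,np.linalg.norm(P[0]-P[1]),np.arctan2(d[1],d[0]))
M=px2w(f,g([(198,160),(203,280)]),.032,st);print('mods',M,np.linalg.norm(M[0]-M[1]),np.arctan2(*(M[0]-M[1])[[1,0]]))
print('knobtop',px2w(f,g([(160,300)]),.081,st),'piv',px2w(f,g([(206,525)]),.05,st))
E
```

```text
[[ 0.6552 -0.1782]
 [ 0.664  -0.2674]
 [ 0.4701 -0.2855]
 [ 0.4613 -0.1972]]
socket [ 0.5766 -0.2307] 0.19473333970613033 0.08959957003835749 0.09520439270077227
mods [[ 0.6207 -0.2258  0.032 ]
 [ 0.5764 -0.231   0.032 ]] 0.04465048632551723 0.11686247792816856
knobtop [[ 0.5767 -0.2168  0.081 ]] piv [[ 0.484  -0.2393  0.05  ]]
```

>>> step_arm:
  motion:
    - [-0.006,0.044,-0.38,0,0,0,150]
    - [-0.006,0.044,-0.38,0,0,0,150]
    - [-0.006,0.044,-0.38,0,0,0,150]
    - [-0.006,0.044,-0.38,0,0,0,150]
    - [-0.006,0.044,-0.38,0,0,0,150]
    - [-0.006,0.044,-0.38,0,0,0,150]

```text
time: 3.65
tool_pos: [0.5754, -0.2134, 0.1321]
tool_rot: [-0.0, 0.999, 0.039, -0.0]
contact_force: [-0.7, -1.4, 1.4]
gripper_width: 0.416
```

```bash
python3 - <<'E'
from h import *
np.set_printoptions(precision=4,suppress=True)
st=monitor.state();print(st['tool_pos'],st['tool_rot'])
f=grab('wrist','w3');print('tcp',w2px(f,[st['tool_pos']],st))
print(eyes.pinpoint('lever_knob','wrist'))
f=grab('top','top2');print('tcp top',w2px(f,[st['tool_pos']]))
cv2.imwrite('pics/c4.png',cv2.resize(f['pixels'][120:260,320:480,::-1],None,fx=4,fy=4))
E
```

```text
[ 0.5754 -0.2134  0.1321] [-0.      0.9992  0.039  -0.    ]
tcp [[320.4331 250.1653]]
[{'uv': [615.3, 260.3], 'p': 0.87}, {'uv': [331.3, 211.0], 'p': 0.58}]
tcp top [[384.7284 181.0246]]
```

View pics/w3.png

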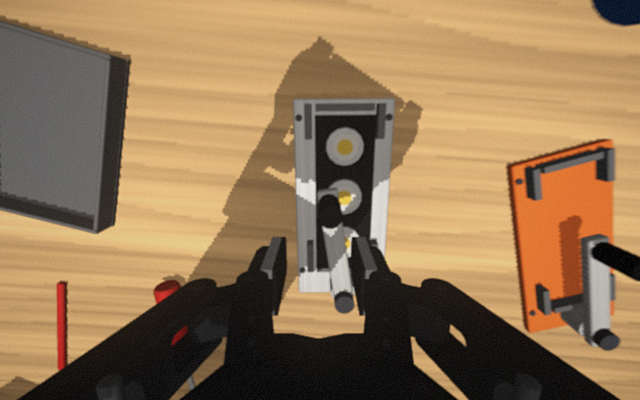

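View pics/c4.png

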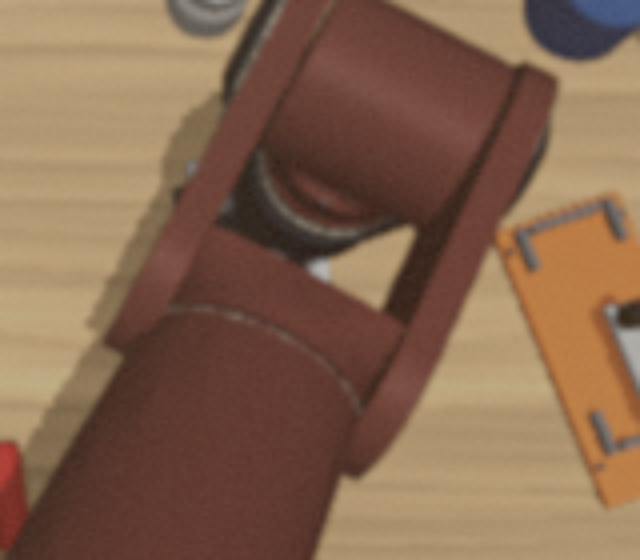

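```bash
python3 - <<'E'
from h import *
np.set_printoptions(precision=4,suppress=True)
for i in range(3):
    st=monitor.state();print(st['tool_pos'],st['tool_rot'],st['joint_vel'])
    f=grab('wrist','w4')
print('tcp',w2px(f,[st['tool_pos']],st))
cv2.imwrite('pics/c5.png',cv2.resize(f['pixels'][85:325,230:430,::-1],None,fx=2.5*1,fy=2.5,interpolation=cv2.INTER_CUBIC))
E
```

```text
[ 0.5776 -0.2155  0.1358] [0.0017 0.9993 0.0382 0.003 ] [-0.006   0.0029 -0.0032  0.0013 -0.0021  0.0008]
[ 0.5775 -0.2156  0.1355] [0.0016 0.9993 0.0381 0.0028] [-0.0059  0.0079  0.01   -0.0004 -0.0022 -0.002 ]
[ 0.5772 -0.2156  0.1349] [0.0014 0.9993 0.0379 0.0024] [-0.0023  0.0106  0.0104 -0.0006 -0.0026  0.0033]
tcp [[320.4303 250.1566]]
```

View pics/c5.png

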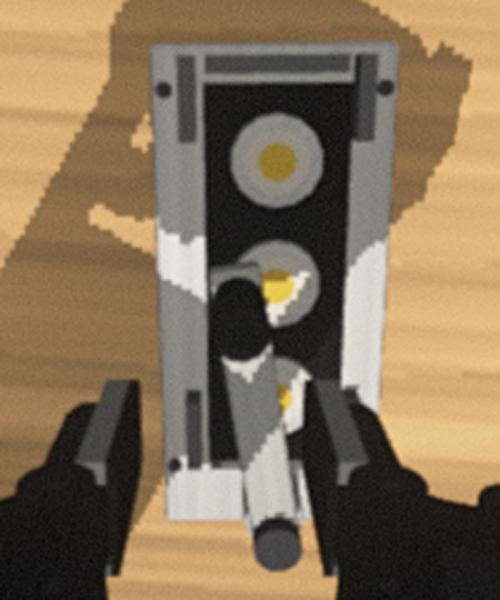

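```bash
python3 - <<'E'
from h import *
np.set_printoptions(precision=4,suppress=True)
for i in range(2):
  st=monitor.state();f=grab('wrist','w5')
print(st['tool_pos'],st['tool_rot'])
cv2.imwrite('pics/c5.png',cv2.resize(f['pixels'][85:325,230:430,::-1],None,fx=2.5*1,fy=2.5,interpolation=cv2.INTER_CUBIC))
g=lambda c:np.array(c,float)/2.5+[230,85]
P=px2w(f,g([(150,44),(398,44),(168,520)]),.01,st)[:,:2];print(P)
d=P[0]-P[2];L=np.linalg.norm(d);e=d/L;n=np.array([-e[1],e[0]]);print('socket',P[2]+e*.112-n*.045,L,np.linalg.norm(P[0]-P[1]),np.arctan2(d[1],d[0]))
M=px2w(f,g([(277,161),(277,284)]),.032,st);print('mods',M,np.linalg.norm(M[0]-M[1]),np.arctan2(*(M[0]-M[1])[[1,0]]))
print('knobtop',px2w(f,g([(243,302)]),.081,st),'piv',px2w(f,g([(277,547)]),.05,st))
E
```

```text
[ 0.5764 -0.2153  0.1335] [0.0008 0.9993 0.0379 0.0015]
[[ 0.6564 -0.1833]
 [ 0.663  -0.2708]
 [ 0.4633 -0.2004]]
socket [ 0.5788 -0.2354] 0.193860663250157 0.08771236128643022 0.08833876529101349
mods [[ 0.6213 -0.2302  0.032 ]
 [ 0.5781 -0.2344  0.032 ]] 0.04347317646012349 0.09837071461543553
knobtop [[ 0.5858 -0.22    0.081 ]] piv [[ 0.4824 -0.2424  0.05  ]]
```

View pics/c5.png

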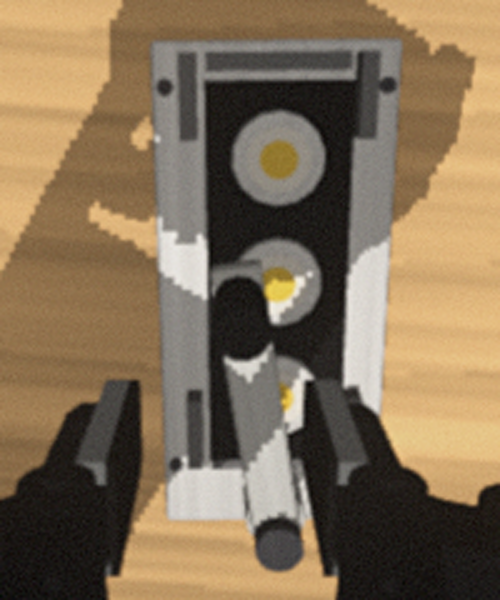

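>>> step_arm:
  motion:
    - [0,-0.01,0,0,0,0.124,150]
    - [0,-0.01,0,0,0,0.124,150]
    - [0,-0.01,0,0,0,0.124,150]
    - [0,-0.01,-0.07,0,0,0.124,150]
    - [0,-0.01,-0.14,0,0,0.124,150]
    - [0,-0.01,-0.154,0,0,0.124,150]
    - [0,-0.01,-0.154,0,0,0.124,150]
    - [0,-0.01,-0.154,0,0,0.124,150]
    - [0,-0.01,-0.154,0,0,0.124,150]

```text
time: 4.95
tool_pos: [0.577, -0.2205, 0.0569]
tool_rot: [0.001, 0.991, 0.13, 0.002]
contact_force: [-0.4, -0.4, 0.8]
gripper_width: 0.409
```

```bash
python3 - <<'E'
from h import *
np.set_printoptions(precision=4,suppress=True)
st=monitor.state();f=grab('wrist','w6');print(st['tool_pos'],st['tool_rot'],st['contact_force'])
E
```

```text
[ 0.577  -0.2205  0.0569] [0.0012 0.9915 0.1304 0.0017] [-0.3846 -0.4461  0.8042]
```

View pics/w6.png

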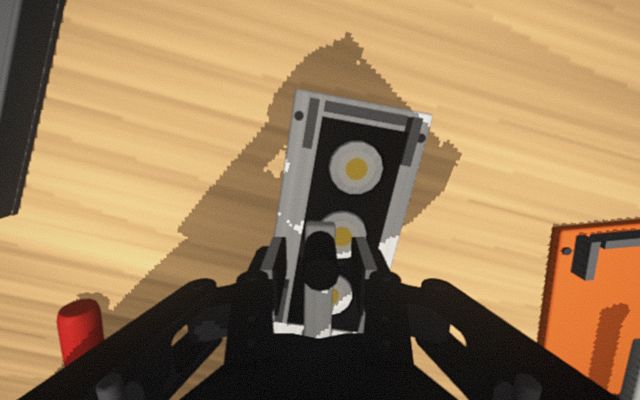

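>>> step_arm:
  motion:
    - [-0.009,0.026,0,0,0,0.093,150]
    - [-0.02,0.048,0,0,0,0.18,150]
    - [-0.035,0.07,0,0,0,0.273,150]
    - [-0.052,0.088,0,0,0,0.36,150]
    - [-0.072,0.105,0,0,0,0.453,150]
    - [-0.093,0.119,0,0,0,0.54,150]
    - [-0.116,0.129,0,0,0,0.627,150]
    - [-0.141,0.137,0,0,0,0.72,150]
    - [-0.165,0.141,0,0,0,0.807,150]
    - [-0.19,0.142,0,0,0,0.893,150]

```text
time: 6.0
tool_pos: [0.4814, -0.1489, 0.0561]
tool_rot: [0.002, 0.694, 0.72, 0.001]
contact_force: [0.4, -1.4, 0.3]
gripper_width: 0.414
```

>>> step_arm:
  motion:
    - [0,0,0,0,0,0,150]
    - [0,0,0,0,0,0,150]
    - [0,0,0,0,0,0,150]

```text
time: 6.3
tool_pos: [0.4813, -0.149, 0.055]
tool_rot: [0.001, 0.697, 0.717, 0.0]
contact_force: [0.4, -0.2, 0.2]
gripper_width: 0.41
```

```bash
python3 - <<'E'
from h import *
np.set_printoptions(precision=4,suppress=True)
st=monitor.state();f=grab('wrist','w7');print(st['tool_pos'],st['tool_rot'],st['contact_force'],st['joint_pos'])
E
```

```text
[ 0.4813 -0.149   0.055 ] [0.0007 0.6969 0.7172 0.0003] [ 0.4273 -0.1833  0.1511] [-0.4481 -0.0572  2.0347  0.0001  1.1626 -0.4768]
```

View pics/w7.png

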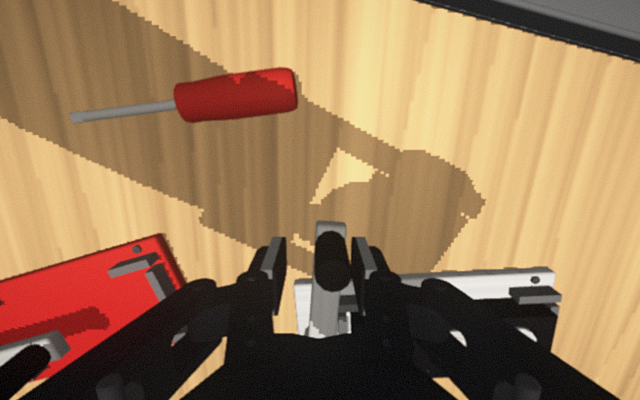

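>>> step_arm:
  motion:
    - [0,0,0.1,0,0,0,120]
    - [0,0,0.2,0,0,0,50]
    - [0.195,-0.174,0.212,0,0,-1,0]
    - [0.195,-0.174,0.212,0,0,-1,0]
    - [0.195,-0.174,0.212,0,0,-1,0]
    - [0.195,-0.174,0.212,0,0,-1,0]
    - [0.195,-0.174,0.212,0,0,-1,0]
    - [0.195,-0.174,0.212,0,0,-1,0]
    - [0.195,-0.174,0.212,0,0,-1,0]
    - [0.195,-0.174,0.212,0,0,-1,0]

```text
time: 7.35
tool_pos: [0.5783, -0.2358, 0.1601]
tool_rot: [-0.0, 0.981, 0.196, -0.0]
contact_force: [-0.9, -0.1, 0.0]
gripper_width: 1.002
```

>>> step_arm:
  motion:
    - [0.195,-0.174,0.212,0,0,-1,0]
    - [0,0,0,0,0,-0.26,0]
    - [0,0,0,0,0,-0.26,0]
    - [0,0,0,0,0,-0.26,0]
    - [0,0,0,0,0,-0.26,0]

```text
time: 7.85
tool_pos: [0.5788, -0.2362, 0.1611]
tool_rot: [0.0, 1.0, 0.006, 0.001]
contact_force: [0.4, 0.1, 0.2]
gripper_width: 0.998
```

>>> step_arm:
  motion:
    - [0,0,0,0,0,0.051,0]
    - [0,0,0,0,0,0.051,0]
    - [0,0,0,0,0,0.051,0]
    - [0,0,0,0,0,0.051,0]

```text
time: 8.25
tool_pos: [0.5785, -0.2361, 0.1612]
tool_rot: [0.0, 0.999, 0.044, 0.001]
contact_force: [-0.5, -0.3, 0.5]
gripper_width: 0.999
```

```bash
python3 - <<'E'
from h import *
np.set_printoptions(precision=4,suppress=True)
for i in range(2):
  st=monitor.state();f=grab('wrist','w8')
print(st['time'],st['tool_pos'],st['tool_rot'])
print('tcp',w2px(f,[st['tool_pos']],st))
u,v=np.array(w2px(f,[[.5775,-.236,.032]],st))[0];print(u,v)
cv2.imwrite('pics/c8.png',cv2.resize(f['pixels'][100:360,200:440,::-1],None,fx=2.3,fy=2.3,interpolation=cv2.INTER_CUBIC))
E
```

```text
8.3 [ 0.5783 -0.2359  0.1609] [0.0003 0.999  0.0436 0.0005]
tcp [[320.4424 250.1824]]
319.26004872892975 191.58773319128986
```

View pics/w8.png

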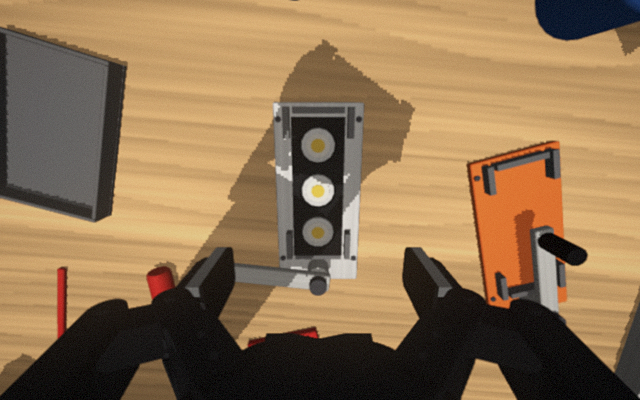

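View pics/c8.png

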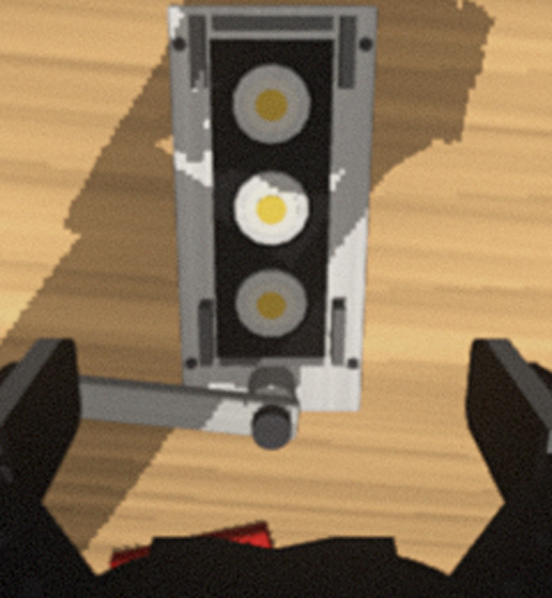

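```bash
python3 - <<'E'
from h import *
np.set_printoptions(precision=4,suppress=True)
st=monitor.state();f=grab('wrist','w9')
g=lambda c:np.array(c,float)/2.3+[200,100]
M=px2w(f,g([(272,104),(271,209),(271,305)]),.032,st);print('mods',M,M.mean(0),np.arctan2(*(M[0]-M[2])[[1,0]]))
P=px2w(f,g([(168,6),(378,8),(359,411),(187,410)]),.01,st);print(P,np.arctan2(*(P[0]-P[3])[[1,0]]),np.arctan2(*(P[1]-P[2])[[1,0]]))
m=P.mean(0);print(m+.014*np.array([np.cos(.09),np.sin(.09),0]))
C=px2w(f,g([(210,40),(334,40),(325,356),(218,358)]),.032,st);print('carr',C,C.mean(0))
print(px2w(f,g([(271,428)]),.055,st))
E
```

```text
mods [[ 0.6221 -0.2309  0.032 ]
 [ 0.578  -0.2344  0.032 ]
 [ 0.5338 -0.2383  0.032 ]] [ 0.578  -0.2345  0.032 ] 0.08276160530622628
[[ 0.6568 -0.1837  0.01  ]
 [ 0.6638 -0.2724  0.01  ]
 [ 0.4706 -0.2886  0.01  ]
 [ 0.4636 -0.2017  0.01  ]] 0.09265922310748581 0.08371402235413478
[ 0.5777 -0.2353  0.01  ]
carr [[ 0.6449 -0.2042  0.032 ]
 [ 0.6492 -0.2533  0.032 ]
 [ 0.5109 -0.265   0.032 ]
 [ 0.5057 -0.2164  0.032 ]] [ 0.5777 -0.2347  0.032 ]
[[ 0.4864 -0.2424  0.055 ]]
```

>>> step_arm:
  motion:
    - [0,0.002,-0.08,0,0,0,0]
    - [0,0.002,-0.16,0,0,0,0]
    - [0,0.002,-0.22,0,0,0,0]
    - [0,0.002,-0.26,0,0,0,0]
    - [0,0.002,-0.28,0,0,0,0]
    - [0,0.002,-0.296,0,0,0,0]
    - [0,0.002,-0.296,0,0,0,0]
    - [0,0.002,-0.296,0,0,0,0]

```text
time: 9.2
tool_pos: [0.5788, -0.2352, 0.0136]
tool_rot: [0.001, 0.999, 0.044, 0.001]
contact_force: [0.3, -0.8, 0.5]
gripper_width: 1.002
```

>>> step_arm:
  motion:
    - [0,0,0,0,0,0,80]
    - [0,0,0,0,0,0,100]
    - [0,0,0,0,0,0,255]
    - [0,0,0,0,0,0,255]
    - [0,0,0,0,0,0,255]

```text
time: 9.7
tool_pos: [0.5788, -0.2352, 0.0136]
tool_rot: [0.001, 0.999, 0.044, 0.001]
contact_force: [-0.8, -1.2, 5.8]
gripper_width: 0.569
```

```bash
python3 - <<'E'
from h import *
np.set_printoptions(precision=4,suppress=True)
st=monitor.state();f=grab('wrist','w10');print(st['tool_pos'],st['tool_rot'],st['contact_force'],st['gripper_width'])
E
```

```text
[ 0.5788 -0.2352  0.0136] [0.0006 0.999  0.0439 0.0009] [-0.7658 -1.1734  5.7733] 0.5691619270703626
```

View pics/w10.png

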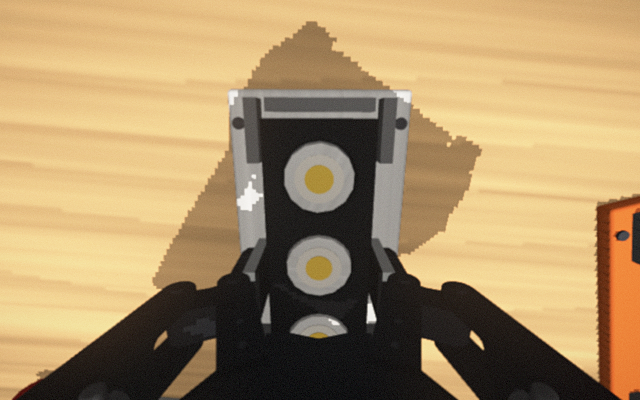

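>>> step_arm:
  motion:
    - [0,0,0.01,0,0,0,255]
    - [0,0,0.03,0,0,0,255]
    - [0,0,0.05,0,0,0,255]
    - [0,0,0.08,0,0,0,255]
    - [0,0,0.12,0,0,0,255]
    - [0,0,0.17,0,0,0,255]
    - [0,0,0.22,0,0,0,255]
    - [0,0,0.26,0,0,0,255]
    - [0,0,0.26,0,0,0,255]
    - [0,0,0.26,0,0,0,255]

```text
time: 10.75
tool_pos: [0.578, -0.2348, 0.143]
tool_rot: [0.0, 0.999, 0.044, 0.001]
contact_force: [-0.5, 0.6, -3.3]
gripper_width: 0.568
```

```bash
python3 - <<'E'
from h import *
np.set_printoptions(precision=4,suppress=True)
st=monitor.state();f=grab('wrist','w11');print(st['tool_pos'],st['tool_rot'],st['contact_force'],st['ft_torque'],st['gripper_width'])
E
```

```text
[ 0.578  -0.2348  0.143 ] [0.0003 0.999  0.0439 0.0005] [-0.4705  0.6474 -3.3282] [-0.0251  0.0042 -0.0381] 0.5682471858188202
```

View pics/w11.png

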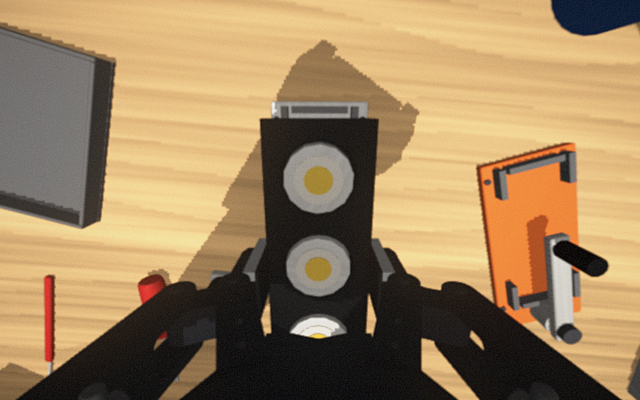

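>>> step_arm:
  motion:
    - [-0.01,0.06,0.05,0,0,-0.01,255]
    - [-0.03,0.14,0.12,0,0,-0.02,255]
    - [-0.05,0.22,0.2,0,0,-0.03,255]
    - [-0.07,0.3,0.22,0,0,-0.057,255]
    - [-0.09,0.39,0.22,0,0,-0.057,255]
    - [-0.11,0.48,0.22,0,0,-0.057,255]
    - [-0.13,0.57,0.22,0,0,-0.057,255]
    - [-0.15,0.65,0.22,0,0,-0.057,255]
    - [-0.16,0.71,0.22,0,0,-0.057,255]
    - [-0.16,0.73,0.22,0,0,-0.057,255]

```text
time: 11.8
tool_pos: [0.4962, 0.1327, 0.2502]
tool_rot: [-0.0, 1.0, 0.003, -0.002]
contact_force: [0.1, -0.2, -2.5]
gripper_width: 0.573
```

>>> step_arm:
  motion:
    - [0,0,0,0,0,0,255]
    - [0,0,0,0,0,0,255]
    - [0,0,0,0,0,0,255]
    - [0,0,0,0,0,0,255]

```text
time: 12.2
tool_pos: [0.4982, 0.1292, 0.2521]
tool_rot: [0.0, 1.0, 0.0, -0.0]
contact_force: [-1.1, -0.2, -1.7]
gripper_width: 0.57
```

```bash
python3 - <<'E'
from h import *
np.set_printoptions(precision=4,suppress=True)
st=monitor.state();f=grab('wrist','w12');print(st['tool_pos'],st['tool_rot'],st['contact_force'],st['ft_torque'],st['gripper_width'])
print(w2px(f,[[.5893,.2608,.037],[.5449,.2608,.037],[.5016,.2608,.037]],st))
print(eyes.pinpoint('stand','wrist'))
E
```

```text
[0.4982 0.1292 0.2521] [ 0.0001  1.      0.0002 -0.0002] [-1.1255 -0.2273 -1.7318] [-0.0042  0.0138  0.0412] 0.5702490423350532
[[207.4514  97.1496]
 [211.4713 135.6732]
 [215.0927 170.615 ]]
[{'uv': [217.5, 133.0], 'p': 0.81}]
```

View pics/w12.png

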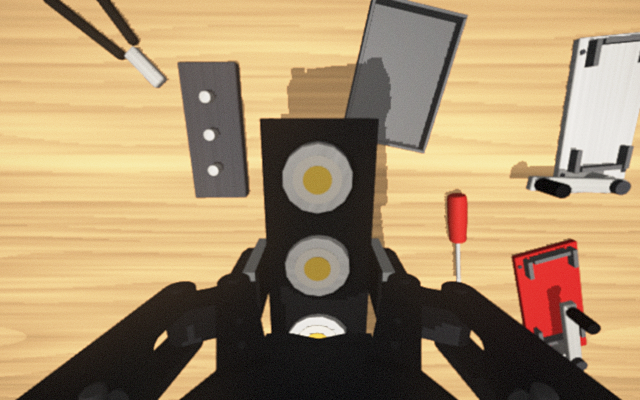

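```bash
python3 - <<'E'
from h import *
a=cv2.imread('pics/w12.png')
cv2.imwrite('pics/c12.png',cv2.resize(a[50:210,160:260],None,fx=5,fy=5,interpolation=cv2.INTER_CUBIC)[:800])
E
```

```text
(no output)
```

View pics/c12.png

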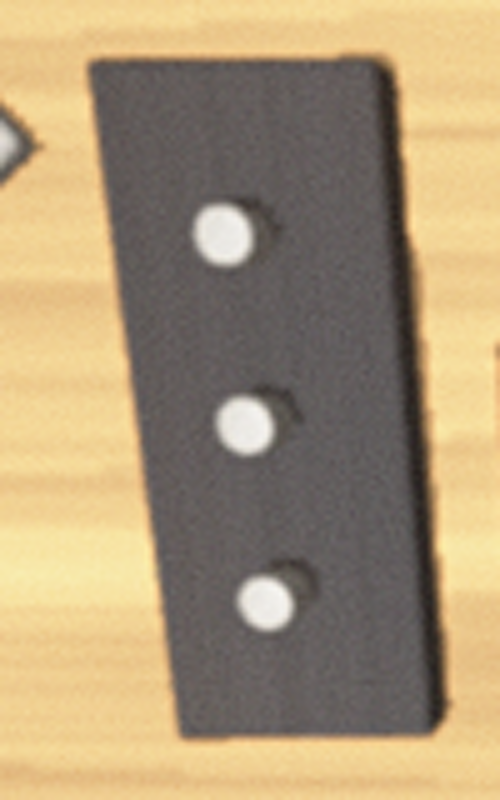

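```bash
python3 - <<'E'
from h import *
np.set_printoptions(precision=4,suppress=True)
st=monitor.state();f=grab('wrist','w13');print(st['tool_pos'])
g=lambda c:np.array(c,float)/5+[160,50]
P=px2w(f,g([(223,235),(246,425),(266,603)]),.037,st);print(P,P.mean(0),np.arctan2(*(P[0]-P[2])[[1,0]]))
C=px2w(f,g([(90,62),(385,62),(430,735),(183,737)]),.02,st);print(C,C.mean(0))
M=px2w(f,[(317.5,177),(317.5,267)],st['tool_pos'][2]+.018,st);print(M-st['tool_pos'])
E
```

```text
[0.4981 0.1295 0.2523]
[[0.5895 0.2646 0.037 ]
 [0.5457 0.2639 0.037 ]
 [0.5016 0.2636 0.037 ]] [0.5456 0.2641 0.037 ] 0.011226863360765414
[[0.6293 0.2982 0.02  ]
 [0.6295 0.2278 0.02  ]
 [0.4619 0.229  0.02  ]
 [0.4613 0.2963 0.02  ]] [0.5455 0.2628 0.02  ]
[[ 0.0447  0.0016  0.018 ]
 [-0.0002  0.0015  0.018 ]]
```

>>> step_arm:
  motion:
    - [0.05,0.09,0,0,0,0,255]
    - [0.08,0.18,0,0,0,0,255]
    - [0.095,0.25,-0.03,0,0,0,255]
    - [0.095,0.265,-0.1,0,0,0,255]
    - [0.095,0.265,-0.18,0,0,0,255]
    - [0.095,0.265,-0.26,0,0,0,255]
    - [0.095,0.265,-0.32,0,0,0,255]
    - [0.095,0.265,-0.344,0,0,0,255]
    - [0.095,0.265,-0.344,0,0,0,255]
    - [0.095,0.265,-0.344,0,0,0,255]

```text
time: 13.35
tool_pos: [0.5467, 0.263, 0.0821]
tool_rot: [-0.0, 1.0, 0.001, 0.001]
contact_force: [-0.5, -0.4, -2.7]
gripper_width: 0.57
```

```bash
python3 - <<'E'
from h import *
np.set_printoptions(precision=4,suppress=True)
for i in range(3):
  st=monitor.state();f=grab('wrist','w14');
print(st['tool_pos'],st['tool_rot'],st['contact_force'])
f=grab('scene','s14')
R,t=cam(f);print(-R.T@t,w2px(f,[[.5455,.2625,.04]]))
cv2.imwrite('pics/c14.png',cv2.resize(f['pixels'][120:270,330:500,::-1],None,fx=4,fy=4,interpolation=cv2.INTER_CUBIC))
E
```

```text
[0.5473 0.2633 0.0832] [-0.0008  1.      0.0011  0.0023] [ 0.5883  0.0854 -1.3486]
[ 1.6832 -0.3149  0.8373] [[406.137  191.7409]]
```

View pics/c14.png

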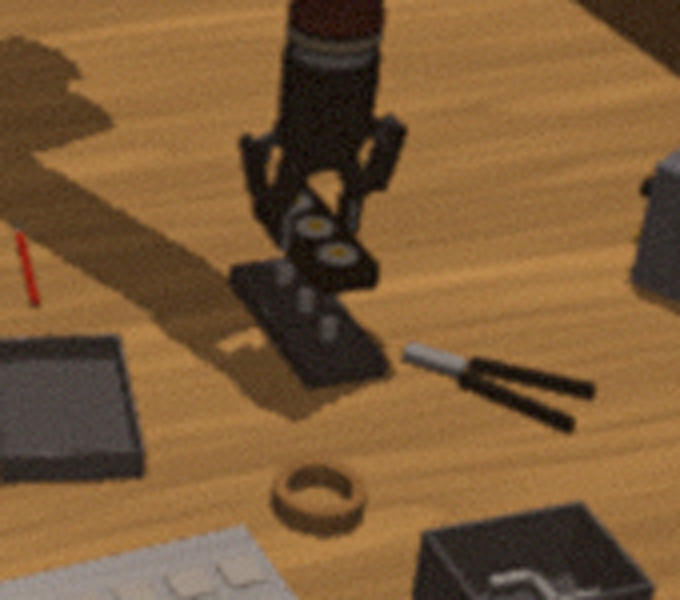

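View pics/w14.png

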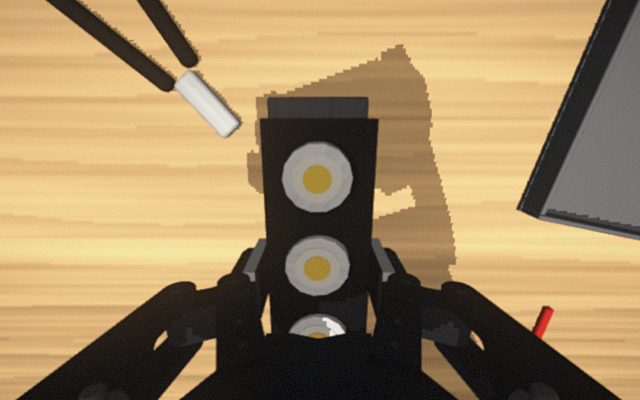

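>>> step_arm:
  motion:
    - [-0.002,0,-0.03,0,0,0,255]
    - [-0.002,0,-0.05,0,0,0,255]
    - [-0.002,0,-0.06,0,0,0,255]
    - [-0.002,0,-0.07,0,0,0,255]
    - [-0.002,0,-0.08,0,0,0,255]
    - [-0.002,0,-0.085,0,0,0,255]
    - [-0.002,0,-0.09,0,0,0,255]
    - [-0.002,0,-0.09,0,0,0,255]

```text
time: 14.35
tool_pos: [0.5443, 0.2628, 0.0351]
tool_rot: [0.0, 1.0, 0.001, -0.0]
contact_force: [-0.4, -0.9, -3.8]
gripper_width: 0.57
```

>>> step_arm:
  motion:
    - [0,0,-0.006,0,0,0,255]
    - [0,0,-0.012,0,0,0,255]
    - [0,0,-0.016,0,0,0,255]
    - [0,0,-0.02,0,0,0,255]
    - [0,0,-0.022,0,0,0,255]
    - [0,0,-0.022,0,0,0,255]

```text
time: 14.95
tool_pos: [0.5443, 0.2628, 0.0241]
tool_rot: [0.0, 1.0, 0.001, -0.0]
contact_force: [0.1, -0.4, -2.3]
gripper_width: 0.57
```

```bash
python3 - <<'E'
from h import *
np.set_printoptions(precision=4,suppress=True)
for i in range(2):
  st=monitor.state();f=grab('wrist','w15');
print(st['tool_pos'],st['tool_rot'],st['contact_force'],st['gripper_width'])
E
```

```text
[0.5444 0.2628 0.0243] [ 0.      1.      0.0012 -0.    ] [-0.1057 -0.0457 -2.1611] 0.5705923780709186
```

View pics/w15.png

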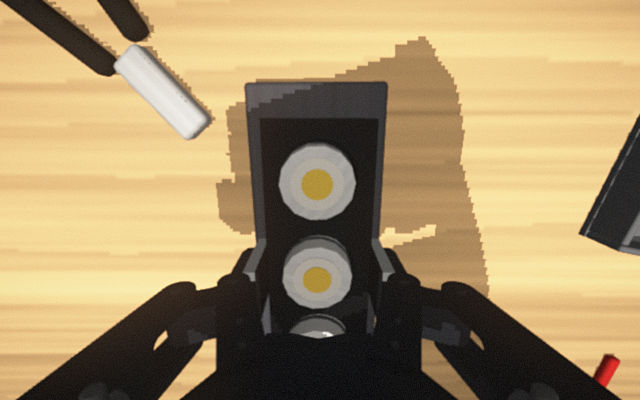

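>>> step_arm:
  motion:
    - [0,0,-0.002,0,0,0,255]
    - [0,0,-0.003,0,0,0,255]
    - [0,0,-0.003,0,0,0,255]

```text
time: 15.35
tool_pos: [0.5447, 0.2629, 0.0236]
tool_rot: [-0.0, 1.0, 0.001, 0.0]
contact_force: [-2.3, -1.1, 4.7]
gripper_width: 0.571
```

>>> step_arm:
  motion:
    - [0,0,0,0,0,0,90]
    - [0,0,0,0,0,0,60]
    - [0,0,0,0,0,0,60]
    - [0,0,0.1,0,0,0,60]
    - [0,0,0.2,0,0,0,60]
    - [0,0,0.25,0,0,0,60]
    - [0,0,0.25,0,0,0,60]
    - [0,0,0.25,0,0,0,60]
    - [0,0,0.25,0,0,0,60]

```text
time: 16.25
tool_pos: [0.5432, 0.2624, 0.1456]
tool_rot: [0.001, 1.0, 0.001, -0.002]
contact_force: [0.1, -0.6, -0.3]
gripper_width: 0.769
```

```bash
python3 - <<'E'
from h import *
np.set_printoptions(precision=4,suppress=True)
for i in range(2):
  st=monitor.state();f=grab('wrist','w16');
print(st['tool_pos'],st['tool_rot'],st['contact_force'],st['gripper_width'])
f=grab('scene','s16')
cv2.imwrite('pics/c16.png',cv2.resize(f['pixels'][120:270,310:480,::-1],None,fx=4,fy=4,interpolation=cv2.INTER_CUBIC))
E
```

```text
[0.5431 0.2623 0.1453] [ 0.0006  1.      0.0011 -0.0019] [0.3764 0.5923 0.3147] 0.764549184689933
```

View pics/w16.png

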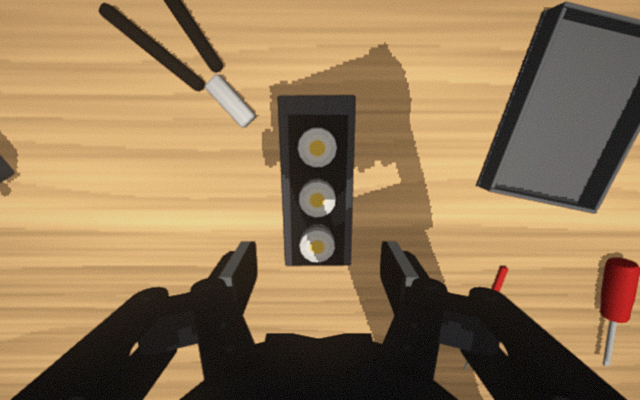

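View pics/c16.png

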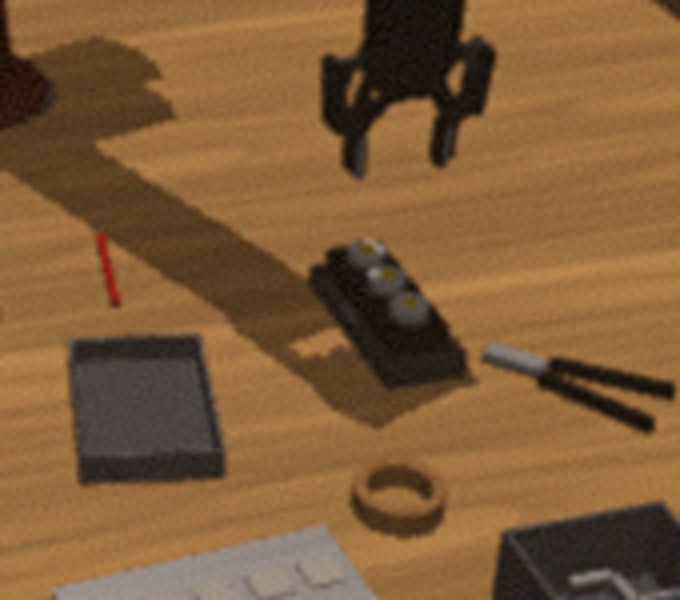

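```bash
python3 - <<'E'
from h import *
np.set_printoptions(precision=4,suppress=True)
for i in range(2):
  st=monitor.state();f=grab('wrist','w17')
print(st['tool_pos'],st['tool_rot'])
g=f['pixels'].astype(int)
cv2.imwrite('pics/c17.png',cv2.resize(f['pixels'][85:275,240:400,::-1],None,fx=3,fy=3,interpolation=cv2.INTER_CUBIC))
P=px2w(f,[(317,147.5),(316.5,198.5),(316,244.5)],.053,st);print(P)
print(px2w(f,[(279,96),(355,96),(350,265),(286,265)],.02,st)[:,:2])
E
```

```text
[0.5435 0.2625 0.1459] [ 0.0005  1.      0.0011 -0.0014]
[[0.589  0.2646 0.053 ]
 [0.5456 0.265  0.053 ]
 [0.5023 0.2654 0.053 ]]
[[0.6304 0.2984]
 [0.6306 0.2311]
 [0.4629 0.2297]
 [0.4628 0.2971]]
```

View pics/c17.png

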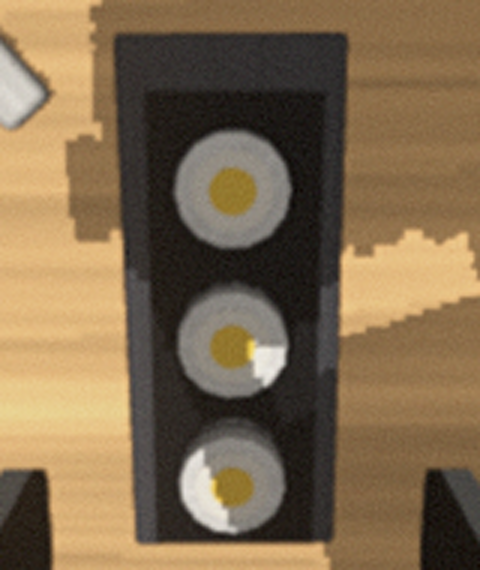

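>>> step_arm:
  motion:
    - [0.03,0,-0.05,0,0,0,85]
    - [0.07,0,-0.1,0,0,0,85]
    - [0.09,0.001,-0.14,0,0,0,85]
    - [0.09,0.001,-0.14,0,0,0,85]
    - [0.09,0.001,-0.14,0,0,0,85]
    - [0.09,0.001,-0.14,0,0,0,85]
    - [0.09,0.001,-0.14,0,0,0,85]

```text
time: 17.2
tool_pos: [0.5899, 0.2637, 0.0795]
tool_rot: [-0.0, 1.0, 0.001, 0.001]
contact_force: [0.6, -0.7, -0.2]
gripper_width: 0.663
```

```bash
python3 - <<'E'
from h import *
np.set_printoptions(precision=4,suppress=True)
for i in range(2):
  st=monitor.state();f=grab('wrist','w18')
print(st['tool_pos'],st['tool_rot'],st['gripper_width'],w2px(f,[[.589,.263,.053]],st))
E
```

```text
[0.5898 0.2637 0.0794] [-0.0004  1.      0.0013  0.0011] 0.6663910739207284 [[321.0833 232.5877]]
```

View pics/w18.png

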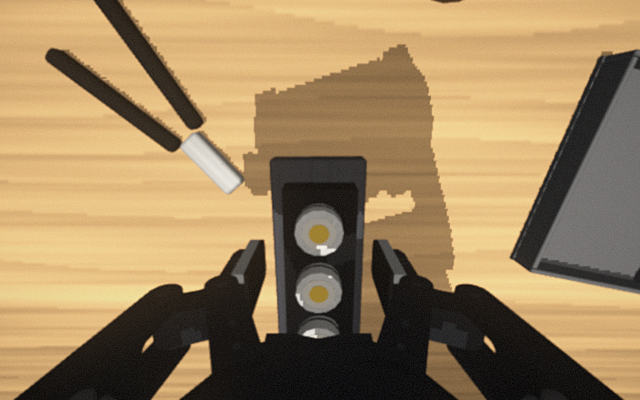

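>>> step_arm:
  motion:
    - [0,0,-0.04,0,0,0,85]
    - [0,0,-0.06,0,0,0,85]
    - [0,0,-0.071,0,0,0,85]
    - [0,0,-0.071,0,0,0,85]
    - [0,0,-0.071,0,0,0,255]
    - [0,0,-0.071,0,0,0,255]
    - [0,0,-0.071,0,0,0,255]
    - [0,0,-0.071,0,0,0,255]

```text
time: 18.1
tool_pos: [0.5903, 0.2636, 0.0436]
tool_rot: [-0.0, 1.0, 0.001, 0.001]
contact_force: [-0.6, -0.1, 4.3]
gripper_width: 0.335
```

```bash
python3 - <<'E'
from h import *
np.set_printoptions(precision=4,suppress=True)
for i in range(1):
  st=monitor.state();f=grab('wrist','w19')
print(st['tool_pos'],st['contact_force'],st['gripper_width'])
E
```

```text
[0.5903 0.2636 0.0436] [-0.6035 -0.1131  4.284 ] 0.33540941100183963
```

View pics/w19.png

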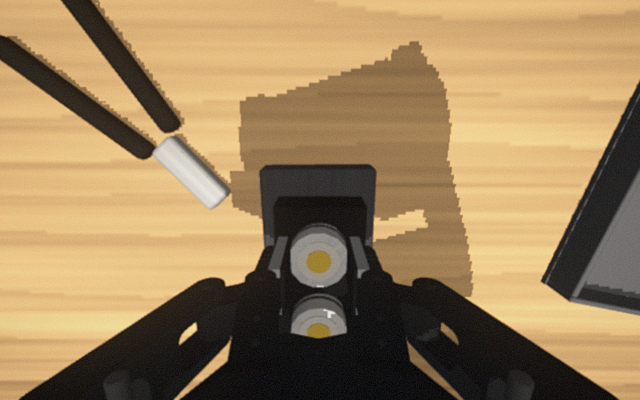

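>>> step_arm:
  motion:
    - [0,0,0.02,0,0,0,255]
    - [0,0,0.06,0,0,0,255]
    - [0,0,0.13,0,0,0,255]
    - [0,-0.05,0.2,0,0,0,255]
    - [0.03,-0.14,0.214,0,0,-0.05,255]
    - [0.06,-0.24,0.214,0,0,-0.1,255]
    - [0.09,-0.34,0.214,0,0,-0.13,255]
    - [0.11,-0.43,0.214,0,0,-0.13,255]
    - [0.124,-0.48,0.214,0,0,-0.13,255]
    - [0.124,-0.49,0.214,0,0,-0.13,255]

```text
time: 19.15
tool_pos: [0.6518, 0.015, 0.1495]
tool_rot: [0.0, 0.995, -0.098, 0.0]
contact_force: [-0.8, 0.1, -0.4]
gripper_width: 0.34
```

>>> step_arm:
  motion:
    - [0,0,0,0,0,0,255]
    - [0,0,0,0,0,0,255]
    - [0,0,0,0,0,0,255]

```text
time: 19.45
tool_pos: [0.651, 0.0199, 0.1493]
tool_rot: [-0.0, 0.995, -0.095, -0.0]
contact_force: [-0.2, -0.3, -0.6]
gripper_width: 0.342
```

```bash
python3 - <<'E'
from h import *
np.set_printoptions(precision=4,suppress=True)
for i in range(2):
  st=monitor.state();f=grab('wrist','w20')
print(st['tool_pos'],st['tool_rot'],st['contact_force'],st['gripper_width'])
grab('scene','s20')
E
```

```text
[0.6511 0.0198 0.1493] [-0.0001  0.9955 -0.0952 -0.0001] [ 0.2392 -0.1746 -0.5477] 0.3405917335839299
```

View pics/w20.png

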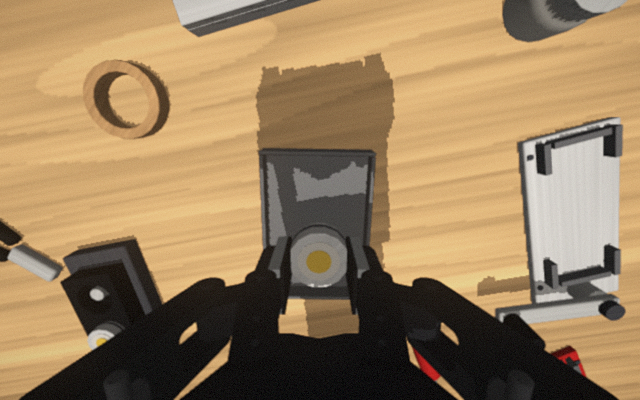

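View pics/s20.png

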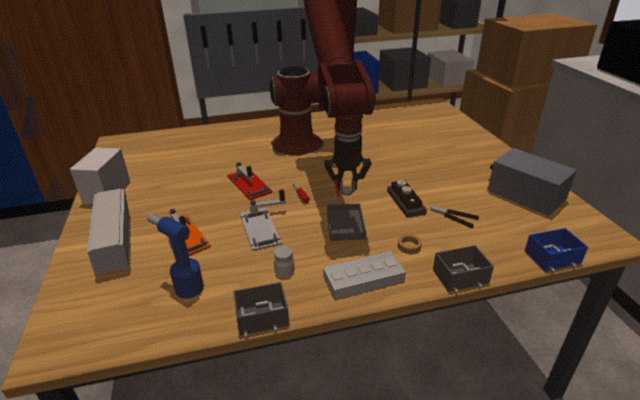

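```bash
python3 - <<'E'
from h import *
np.set_printoptions(precision=4,suppress=True)
st=monitor.state();f=grab('wrist','w21')
P=px2w(f,[(261,150),(375,151),(360,297)],.025,st);print(P,np.linalg.norm(P[0]-P[1]),np.arctan2(*(P[1]-P[0])[[1,0]])+np.pi/2)
a=np.arctan2(*(P[1]-P[0])[[1,0]])+np.pi/2
e=np.array([np.cos(a),np.sin(a)]);m=(P[0]+P[1])[:2]/2;print('centre',m-.08*e,a)
E
```

```text
[[ 0.7006  0.0649  0.025 ]
 [ 0.6797 -0.0388  0.025 ]
 [ 0.5268 -0.0017  0.025 ]] 0.10580165551002488 -0.1994714081796649
centre [0.6117 0.0289] -0.1994714081796649
```

>>> step_arm:
  motion:
    - [0.004,-0.001,-0.08,0,0,0,255]
    - [0.004,-0.001,-0.16,0,0,0,255]
    - [0.004,-0.001,-0.22,0,0,0,255]
    - [0.004,-0.001,-0.25,0,0,0,255]
    - [0.004,-0.001,-0.266,0,0,0,255]
    - [0.004,-0.001,-0.276,0,0,0,255]
    - [0.004,-0.001,-0.276,0,0,0,255]
    - [0.004,-0.001,-0.276,0,0,0,255]

```text
time: 20.45
tool_pos: [0.6547, 0.0177, 0.0131]
tool_rot: [-0.0, 0.995, -0.096, 0.001]
contact_force: [0.3, -0.1, -1.4]
gripper_width: 0.338
```

>>> step_arm:
  motion:
    - [0,0,0,0,0,0,255]

```text
time: 20.55
tool_pos: [0.6546, 0.0177, 0.013]
tool_rot: [-0.0, 0.995, -0.096, 0.001]
contact_force: [-0.4, -0.8, 0.2]
gripper_width: 0.341
```

>>> step_arm:
  motion:
    - [0,0,-0.004,0,0,0,255]
    - [0,0,-0.004,0,0,0,255]
    - [0,0,-0.004,0,0,0,130]
    - [0,0,-0.004,0,0,0,130]
    - [0,0,-0.004,0,0,0,130]
    - [0,0,0.02,0,0,0,130]
    - [0,0,0.06,0,0,0,130]
    - [0,0,0.14,0,0,0,130]
    - [0,0,0.23,0,0,0,130]
    - [0,0,0.276,0,0,0,130]

```text
time: 21.55
tool_pos: [0.6555, 0.0177, 0.1553]
tool_rot: [-0.0, 0.995, -0.096, 0.004]
contact_force: [1.3, 0.4, 0.4]
gripper_width: 0.491
```

```bash
python3 - <<'E'
from h import *
np.set_printoptions(precision=4,suppress=True)
for i in range(2):
  st=monitor.state();f=grab('wrist','w22')
print(st['tool_pos'],st['tool_rot'],st['contact_force'],st['gripper_width'])
E
```

```text
[0.6573 0.0176 0.159 ] [-0.0001  0.9953 -0.0961  0.0063] [1.8679 0.3377 2.4832] 0.4906025496832691
```

View pics/w22.png

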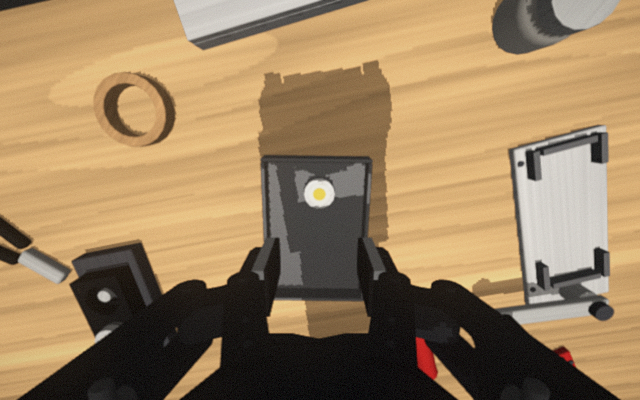

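>>> step_arm:
  motion:
    - [-0.04,0.09,0,0,0,0.05,85]
    - [-0.08,0.18,0,0,0,0.1,85]
    - [-0.12,0.27,0,0,0,0.13,85]
    - [-0.16,0.36,0,0,0,0.13,85]
    - [-0.2,0.44,-0.04,0,0,0.13,85]
    - [-0.216,0.49,-0.09,0,0,0.13,85]
    - [-0.216,0.49,-0.13,0,0,0.13,85]
    - [-0.216,0.49,-0.13,0,0,0.13,85]
    - [-0.216,0.49,-0.13,0,0,0.13,85]
    - [-0.216,0.49,-0.13,0,0,0.13,85]

```text
time: 22.65
tool_pos: [0.5464, 0.2625, 0.0855]
tool_rot: [-0.0, 1.0, 0.001, 0.001]
contact_force: [1.3, -0.3, 0.2]
gripper_width: 0.665
```

```bash
python3 - <<'E'
from h import *
np.set_printoptions(precision=4,suppress=True)
for i in range(3):
  st=monitor.state();f=grab('wrist','w23')
print(st['tool_pos'],st['tool_rot'],st['gripper_width'],w2px(f,[[.5455,.263,.053]],st))
E
```

```text
[0.5467 0.2625 0.0859] [-0.0004  1.      0.0006  0.0012] 0.6625025810344061 [[319.2183 229.191 ]]
```

View pics/w23.png

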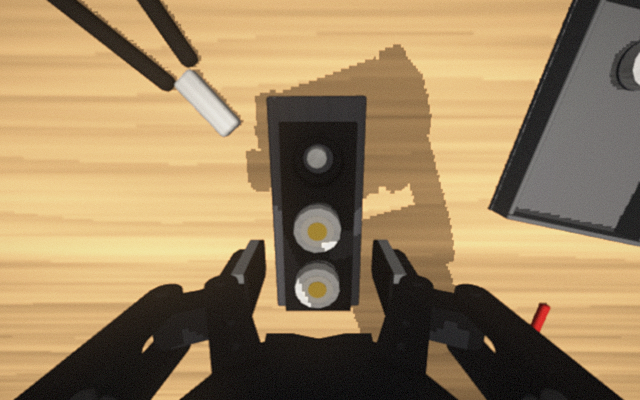

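>>> step_arm:
  motion:
    - [-0.002,0.001,-0.04,0,0,0,85]
    - [-0.002,0.001,-0.07,0,0,0,85]
    - [-0.002,0.001,-0.084,0,0,0,85]
    - [-0.002,0.001,-0.084,0,0,0,85]
    - [-0.002,0.001,-0.084,0,0,0,255]
    - [-0.002,0.001,-0.084,0,0,0,255]
    - [-0.002,0.001,-0.084,0,0,0,255]
    - [-0.002,0.001,-0.084,0,0,0,255]

```text
time: 23.6
tool_pos: [0.5452, 0.2636, 0.0436]
tool_rot: [-0.0, 1.0, 0.001, 0.001]
contact_force: [0.0, -0.9, 3.9]
gripper_width: 0.34
```

>>> step_arm:
  motion:
    - [0,0,0.02,0,0,0,255]
    - [0,0,0.06,0,0,0,255]
    - [0,0,0.13,0,0,0,255]
    - [0,-0.05,0.2,0,0,0,255]
    - [0.03,-0.14,0.212,0,0,-0.05,255]
    - [0.06,-0.23,0.212,0,0,-0.1,255]
    - [0.09,-0.32,0.212,0,0,-0.131,255]
    - [0.12,-0.41,0.212,0,0,-0.131,255]
    - [0.132,-0.46,0.212,0,0,-0.131,255]
    - [0.132,-0.472,0.212,0,0,-0.131,255]

```text
time: 24.6
tool_pos: [0.611, 0.0244, 0.1488]
tool_rot: [0.0, 0.995, -0.099, 0.0]
contact_force: [0.0, 0.3, -0.3]
gripper_width: 0.338
```

>>> step_arm:
  motion:
    - [0,0,0,0,0,0,255]
    - [0,0,0,0,0,0,255]
    - [0,0,0,0,0,0,255]

```text
time: 24.9
tool_pos: [0.61, 0.0287, 0.1483]
tool_rot: [-0.0, 0.995, -0.096, -0.0]
contact_force: [-0.1, -0.5, -0.6]
gripper_width: 0.338
```

```bash
python3 - <<'E'
from h import *
np.set_printoptions(precision=4,suppress=True)
for i in range(2):
  st=monitor.state();f=grab('wrist','w24')
print(st['tool_pos'],st['tool_rot'],st['contact_force'],st['gripper_width'])
E
```

```text
[0.6101 0.0287 0.1483] [-0.0001  0.9954 -0.096  -0.0001] [ 0.0292 -0.3658 -0.5717] 0.33559214111936253
```

View pics/w24.png

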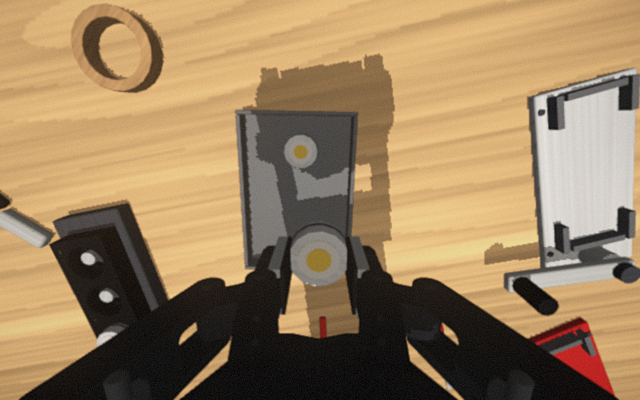

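```bash
python3 - <<'E'
from h import *
np.set_printoptions(precision=4,suppress=True)
st=monitor.state();f=grab('wrist','w25');print(st['tool_pos'])
P=px2w(f,[(236,112),(358,114)],.025,st)
a=np.arctan2(*(P[1]-P[0])[[1,0]])+np.pi/2
e=np.array([np.cos(a),np.sin(a)]);m=(P[0]+P[1])[:2]/2;print(P,'centre',m-.08*e,a)
print('mod',px2w(f,[(300.5,152)],.02,st))
f=grab('top','t25');cv2.imwrite('pics/c25.png',cv2.resize(f['pixels'][110:250,200:360,::-1],None,fx=4,fy=4))
E
```

```text
[0.6102 0.0286 0.1483]
[[ 0.6965  0.0873  0.025 ]
 [ 0.6741 -0.0191  0.025 ]] centre [0.607  0.0505] -0.20732355222557475
mod [[0.6504 0.0387 0.02  ]]
```

View pics/c25.png

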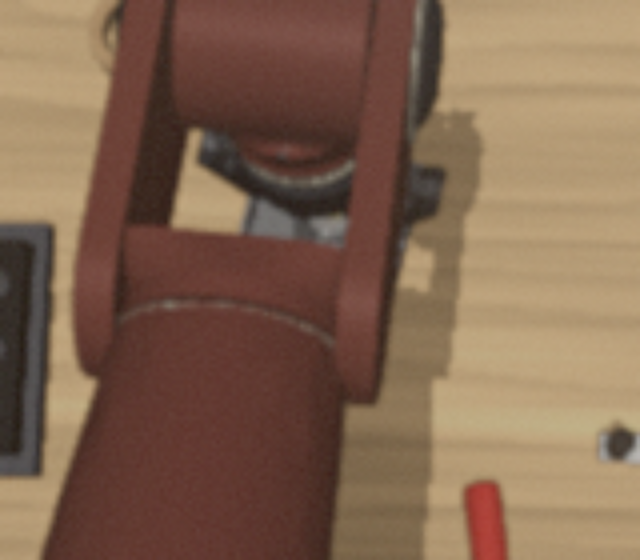

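>>> step_arm:
  motion:
    - [-0.006,0.04,0,0,0,0,255]
    - [-0.006,0.04,-0.08,0,0,0,255]
    - [-0.006,0.04,-0.16,0,0,0,255]
    - [-0.006,0.04,-0.22,0,0,0,255]
    - [-0.006,0.04,-0.25,0,0,0,255]
    - [-0.006,0.04,-0.268,0,0,0,255]
    - [-0.006,0.04,-0.276,0,0,0,255]
    - [-0.006,0.04,-0.276,0,0,0,255]
    - [-0.006,0.04,-0.276,0,0,0,255]

```text
time: 26.0
tool_pos: [0.6089, 0.0472, 0.0121]
tool_rot: [-0.0, 0.995, -0.097, 0.002]
contact_force: [0.1, -0.6, 0.6]
gripper_width: 0.335
```

```bash
python3 - <<'E'
from h import *
np.set_printoptions(precision=4,suppress=True)
st=monitor.state();f=grab('wrist','w26')
print(st['tool_pos'],st['tool_rot'],st['contact_force'],st['gripper_width'])
E
```

```text
[0.6089 0.0472 0.0121] [-0.0001  0.9953 -0.0969  0.0016] [ 0.0639 -0.6213  0.5806] 0.3352664579840786
```

View pics/w26.png

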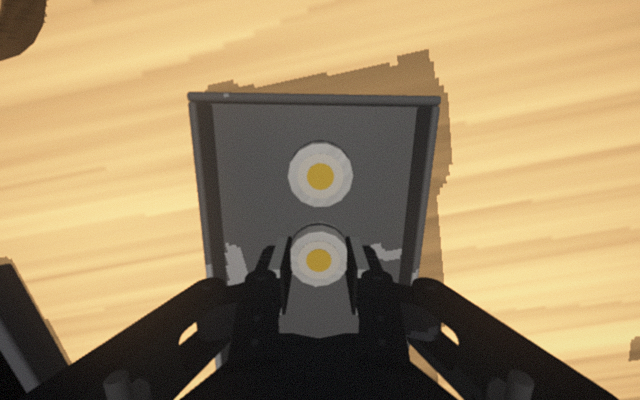

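>>> step_arm:
  motion:
    - [0,0,-0.003,0,0,0,255]
    - [0,0,-0.003,0,0,0,255]
    - [0,0,-0.003,0,0,0,130]
    - [0,0,-0.003,0,0,0,130]
    - [0,0,-0.003,0,0,0,130]
    - [0,0,0.02,0,0,0,130]
    - [0,0,0.06,0,0,0,130]
    - [0,0,0.14,0,0,0,130]
    - [0,0,0.23,0,0,0,130]
    - [0,0,0.276,0,0,0,130]

```text
time: 27.05
tool_pos: [0.6095, 0.0472, 0.154]
tool_rot: [-0.0, 0.995, -0.097, 0.003]
contact_force: [0.6, 0.1, 0.1]
gripper_width: 0.487
```

>>> step_arm:
  motion:
    - [0,0,0,0,0,0,130]
    - [0,0,0,0,0,0,130]
    - [0,0,0,0,0,0,130]

```text
time: 27.35
tool_pos: [0.6061, 0.0473, 0.1463]
tool_rot: [0.0, 0.995, -0.097, -0.002]
contact_force: [-0.3, 0.8, 0.4]
gripper_width: 0.49
```

```bash
python3 - <<'E'
from h import *
np.set_printoptions(precision=4,suppress=True)
st=monitor.state();f=grab('wrist','w27')
print(st['tool_pos'],st['tool_rot'],st['contact_force'],st['gripper_width'])
E
```

```text
[0.6061 0.0473 0.1463] [ 0.0001  0.9953 -0.0969 -0.0017] [-0.2694  0.7554  0.4165] 0.48977567944339373
```

View pics/w27.png

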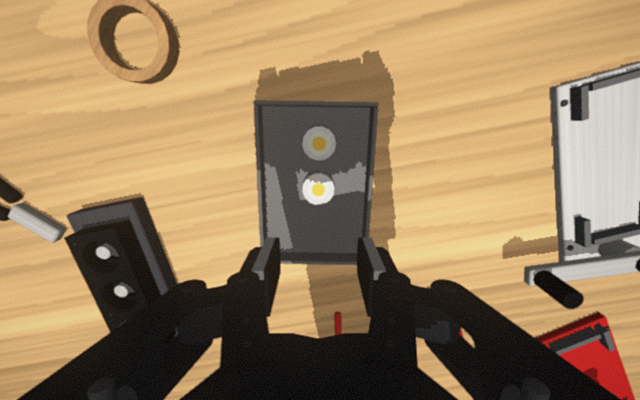

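>>> step_arm:
  motion:
    - [-0.04,0.09,0,0,0,0.05,85]
    - [-0.08,0.18,0,0,0,0.1,85]
    - [-0.12,0.27,0,0,0,0.131,85]
    - [-0.16,0.36,0,0,0,0.131,85]
    - [-0.2,0.42,-0.04,0,0,0.131,85]
    - [-0.21,0.433,-0.09,0,0,0.131,85]
    - [-0.21,0.433,-0.13,0,0,0.131,85]
    - [-0.21,0.433,-0.13,0,0,0.131,85]
    - [-0.21,0.433,-0.13,0,0,0.131,85]
    - [-0.21,0.433,-0.13,0,0,0.131,85]

```text
time: 28.4
tool_pos: [0.5033, 0.2637, 0.0842]
tool_rot: [-0.0, 1.0, 0.001, 0.001]
contact_force: [-0.2, -0.2, 0.4]
gripper_width: 0.666
```

```bash
python3 - <<'E'
from h import *
np.set_printoptions(precision=4,suppress=True)
for i in range(3):
  st=monitor.state();f=grab('wrist','w28')
print(st['tool_pos'],st['tool_rot'],st['gripper_width'],w2px(f,[[.502,.263,.053]],st))
E
```

```text
[0.5035 0.2638 0.0847] [-0.0004  1.      0.0008  0.0011] 0.6683487877028771 [[321.1918 230.3896]]
```

View pics/w28.png

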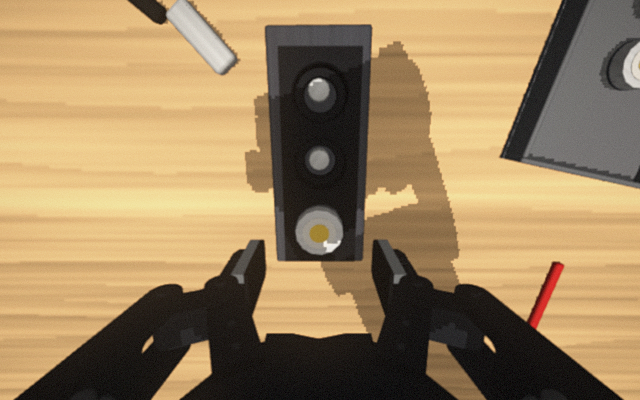

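>>> step_arm:
  motion:
    - [-0.002,0,-0.04,0,0,0,85]
    - [-0.002,0,-0.07,0,0,0,85]
    - [-0.002,0,-0.082,0,0,0,85]
    - [-0.002,0,-0.082,0,0,0,85]
    - [-0.002,0,-0.082,0,0,0,255]
    - [-0.002,0,-0.082,0,0,0,255]
    - [-0.002,0,-0.082,0,0,0,255]
    - [-0.002,0,-0.082,0,0,0,255]

```text
time: 29.35
tool_pos: [0.5023, 0.2641, 0.0436]
tool_rot: [-0.0, 1.0, 0.001, 0.001]
contact_force: [-0.1, -0.6, 3.8]
gripper_width: 0.343
```

>>> step_arm:
  motion:
    - [0,0,0.02,0,0,0,255]
    - [0,0,0.06,0,0,0,255]
    - [0,0,0.13,0,0,0,255]
    - [0,-0.05,0.2,0,0,0,255]
    - [0.03,-0.14,0.212,0,0,-0.05,255]
    - [0.06,-0.23,0.212,0,0,-0.1,255]
    - [0.09,-0.32,0.212,0,0,-0.131,255]
    - [0.123,-0.4,0.212,0,0,-0.131,255]
    - [0.123,-0.413,0.212,0,0,-0.131,255]
    - [0.123,-0.413,0.212,0,0,-0.131,255]

```text
time: 30.35
tool_pos: [0.5629, 0.0562, 0.1485]
tool_rot: [-0.0, 0.995, -0.098, -0.0]
contact_force: [0.1, -0.1, -1.5]
gripper_width: 0.337
```

>>> step_arm:
  motion:
    - [0,0,0,0,0,0,255]
    - [0,0,0,0,0,0,255]
    - [0,0,0,0,0,0,255]

```text
time: 30.65
tool_pos: [0.5625, 0.0586, 0.1482]
tool_rot: [-0.0, 0.995, -0.096, -0.0]
contact_force: [0.2, -0.4, -0.7]
gripper_width: 0.339
```

```bash
python3 - <<'E'
from h import *
np.set_printoptions(precision=4,suppress=True)
for i in range(2):
  st=monitor.state();f=grab('wrist','w29')
print(st['tool_pos'],st['tool_rot'],st['contact_force'],st['gripper_width'])
print(w2px(f,[[.607+.08*.98-.055*.198,.049-.08*.198-.055*.98,.025],[.607+.08*.98+.055*.198,.049-.08*.198+.055*.98,.025]],st))
E
```

```text
[0.5626 0.0584 0.1483] [-0.      0.9954 -0.0961 -0.0001] [ 0.4792 -0.7951  0.1951] 0.3390900152130261
[[386.4919  47.7868]
 [255.2554  46.684 ]]
```

View pics/w29.png

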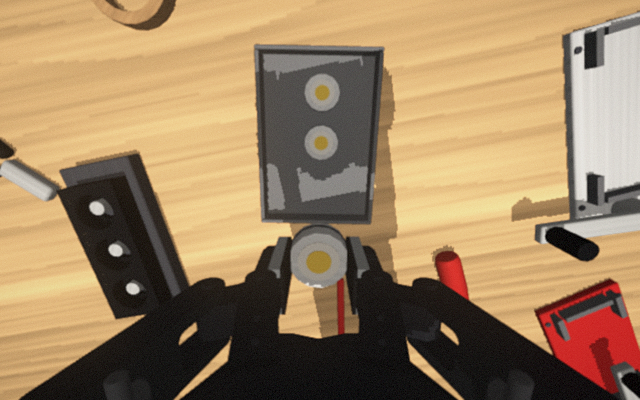

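Tray (corners (255,46)/(383,47)) is where predicted; placing the third.

>>> step_arm:
  motion:
    - [0.004,-0.001,-0.06,0,0,0,255]
    - [0.004,-0.001,-0.14,0,0,0,255]
    - [0.004,-0.001,-0.21,0,0,0,255]
    - [0.004,-0.001,-0.25,0,0,0,255]
    - [0.004,-0.001,-0.268,0,0,0,255]
    - [0.004,-0.001,-0.276,0,0,0,255]
    - [0.004,-0.001,-0.276,0,0,0,255]
    - [0.004,-0.001,-0.276,0,0,0,255]

```text
time: 31.55
tool_pos: [0.5661, 0.057, 0.0116]
tool_rot: [-0.0, 0.995, -0.097, 0.001]
contact_force: [0.0, 0.3, 0.2]
gripper_width: 0.338
```

```bash
python3 - <<'E'
from h import *
np.set_printoptions(precision=4,suppress=True)
st=monitor.state();f=grab('wrist','w30')
print(st['tool_pos'],st['tool_rot'],st['contact_force'],st['gripper_width'])
E
```

```text
[0.5661 0.057  0.0116] [-0.0001  0.9953 -0.0968  0.0013] [0.0469 0.3468 0.1763] 0.3379128502872883
```

View pics/w30.png

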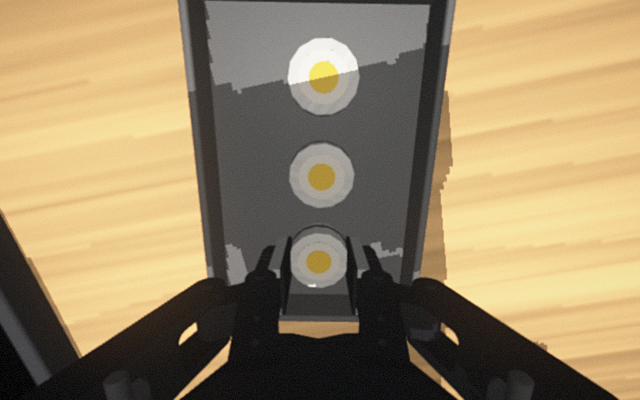

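>>> step_arm:
  motion:
    - [0,0,-0.002,0,0,0,255]
    - [0,0,-0.002,0,0,0,255]
    - [0,0,-0.002,0,0,0,130]
    - [0,0,-0.002,0,0,0,130]
    - [0,0,-0.002,0,0,0,130]
    - [0,0,0.02,0,0,0,130]
    - [0,0,0.06,0,0,0,130]
    - [0,0,0.14,0,0,0,130]
    - [0,0,0.23,0,0,0,130]
    - [0,0,0.276,0,0,0,130]

```text
time: 32.6
tool_pos: [0.5669, 0.0568, 0.1537]
tool_rot: [-0.0, 0.995, -0.097, 0.003]
contact_force: [0.3, -0.1, 0.0]
gripper_width: 0.488
```

>>> step_arm:
  motion:
    - [0,0,0,0,0,0,130]
    - [0,0,0,0,0,0,130]
    - [0,0,0,0,0,0,130]

```text
time: 32.9
tool_pos: [0.5637, 0.0568, 0.1466]
tool_rot: [0.0, 0.995, -0.097, -0.001]
contact_force: [-0.3, -0.8, -0.7]
gripper_width: 0.488
```

```bash
python3 - <<'E'
from h import *
np.set_printoptions(precision=4,suppress=True)
st=monitor.state();f=grab('wrist','w31')
print(st['tool_pos'],st['tool_rot'],st['contact_force'],st['gripper_width'])
E
```

```text
[0.5637 0.0568 0.1466] [ 0.0001  0.9953 -0.0969 -0.0015] [-0.2755 -0.7904 -0.6946] 0.488320531675783
```

View pics/w31.png

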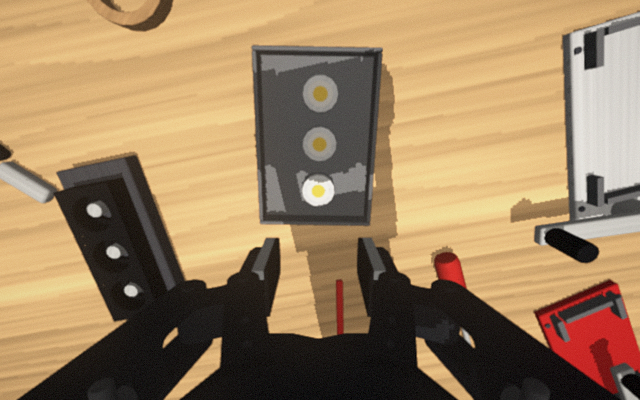

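>>> step_arm:
  motion:
    - [-0.01,0.08,0,0,0,0.05,60]
    - [-0.02,0.16,0,0,0,0.1,20]
    - [-0.03,0.25,0,0,0,0.131,0]
    - [-0.04,0.34,0,0,0,0.131,0]
    - [-0.04,0.4,0,0,0,0.131,0]
    - [-0.04,0.412,-0.06,0,0,0.131,0]
    - [-0.04,0.412,-0.06,0,0,0.131,0]
    - [-0.04,0.412,-0.06,0,0,0.131,0]
    - [-0.04,0.412,-0.06,0,0,0.131,0]

```text
time: 33.85
tool_pos: [0.5452, 0.2621, 0.1186]
tool_rot: [0.0, 1.0, 0.001, -0.0]
contact_force: [0.5, 0.3, -0.1]
gripper_width: 1.0
```

```bash
python3 - <<'E'
from h import *
np.set_printoptions(precision=4,suppress=True)
for i in range(3):
  st=monitor.state();f=grab('wrist','w32')
print(st['tool_pos'],st['tool_rot'],st['contact_force'],st['gripper_width'])
print(w2px(f,[[.5455,.2628,.042],[.5455+.07,.2628-.025,.042],[.5455+.07,.2628+.025,.042],[.5455-.07,.2628,.042]],st))
E
```

```text
[0.5457 0.2622 0.1195] [-0.0002  1.      0.0005  0.0008] [-0.8938 -0.3141  0.4345] 1.0013102795727693
[[318.8673 207.0725]
 [352.7838 117.2228]
 [285.3269 117.1221]
 [318.7061 282.8833]]
```

View pics/w32.png

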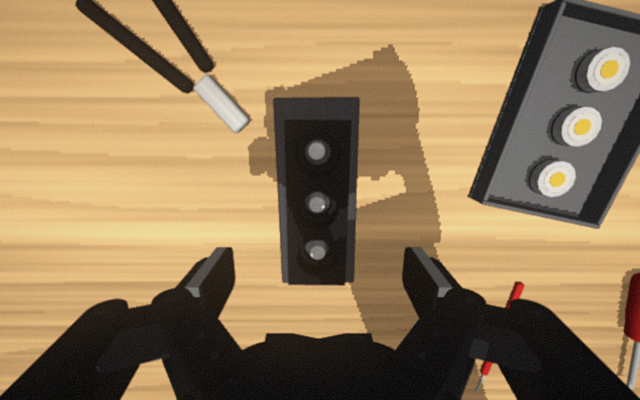

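>>> step_arm:
  motion:
    - [-0.002,0.001,-0.06,0,0,0,0]
    - [-0.002,0.001,-0.12,0,0,0,0]
    - [-0.002,0.001,-0.16,0,0,0,0]
    - [-0.002,0.001,-0.18,0,0,0,0]
    - [-0.002,0.001,-0.19,0,0,0,0]
    - [-0.002,0.001,-0.19,0,0,0,0]
    - [-0.002,0.001,-0.19,0,0,0,0]

```text
time: 34.7
tool_pos: [0.545, 0.2636, 0.0248]
tool_rot: [-0.0, 1.0, 0.001, 0.001]
contact_force: [0.3, 0.4, 0.2]
gripper_width: 1.0
```

>>> step_arm:
  motion:
    - [0,0,0,0,0,0,80]
    - [0,0,0,0,0,0,100]
    - [0,0,0,0,0,0,255]
    - [0,0,0,0,0,0,255]
    - [0,0,0,0,0,0,255]

```text
time: 35.2
tool_pos: [0.5447, 0.2636, 0.0244]
tool_rot: [-0.0, 1.0, 0.001, 0.001]
contact_force: [-0.1, -0.1, 5.5]
gripper_width: 0.568
```

>>> step_arm:
  motion:
    - [0,0,0.01,0,0,0,255]
    - [0,0,0.03,0,0,0,255]
    - [0,0,0.06,0,0,0,255]
    - [0,0,0.1,0,0,0,255]
    - [0,0,0.17,0,0,0,255]
    - [0,-0.04,0.24,0,0,0,255]
    - [0.01,-0.12,0.26,0,0,0,255]
    - [0.02,-0.21,0.26,0,0,0.02,255]
    - [0.03,-0.3,0.26,0,0,0.04,255]
    - [0.04,-0.39,0.26,0,0,0.057,255]

```text
time: 36.2
tool_pos: [0.5635, 0.0668, 0.1546]
tool_rot: [0.0, 0.999, 0.045, 0.0]
contact_force: [0.6, 0.5, -1.7]
gripper_width: 0.566
```

>>> step_arm:
  motion:
    - [0.005,-0.09,0,0,0,0,255]
    - [0.01,-0.18,0,0,0,0,255]
    - [0.015,-0.27,0,0,0,0,255]
    - [0.02,-0.36,0,0,0,0,255]
    - [0.025,-0.45,0,0,0,0,255]
    - [0.027,-0.54,0,0,0,0,255]
    - [0.027,-0.59,0,0,0,0,255]
    - [0.027,-0.607,0,0,0,0,255]
    - [0.027,-0.607,0,0,0,0,255]
    - [0.027,-0.607,0,0,0,0,255]

```text
time: 37.2
tool_pos: [0.5773, -0.234, 0.1535]
tool_rot: [-0.0, 0.999, 0.044, -0.0]
contact_force: [-0.1, 0.3, -1.2]
gripper_width: 0.563
```

>>> step_arm:
  motion:
    - [0,0,0,0,0,0,255]
    - [0,0,0,0,0,0,255]
    - [0,0,0,0,0,0,255]

```text
time: 37.5
tool_pos: [0.5775, -0.2342, 0.1534]
tool_rot: [-0.0, 0.999, 0.045, -0.0]
contact_force: [-0.1, 0.1, -1.4]
gripper_width: 0.57
```

```bash
python3 - <<'E'
from h import *
np.set_printoptions(precision=4,suppress=True)
for i in range(2):
  st=monitor.state();f=grab('wrist','w33')
print(st['tool_pos'],st['tool_rot'],st['contact_force'],st['gripper_width'])
E
```

```text
[ 0.5775 -0.2344  0.1533] [-0.      0.999   0.0444 -0.    ] [ 0.0156  0.0936 -2.2594] 0.5678806841747495
```

View pics/w33.png

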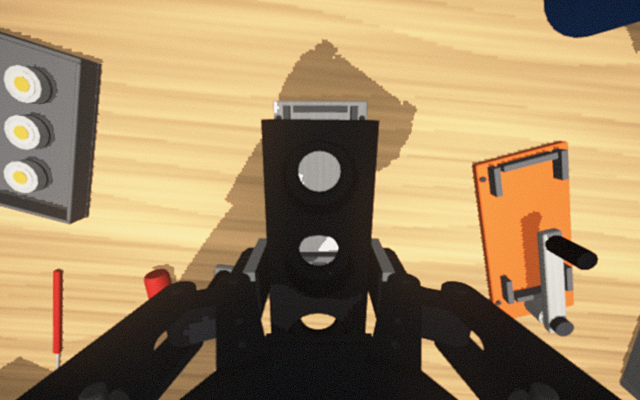

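>>> step_arm:
  motion:
    - [0.002,-0.001,-0.06,0,0,0,255]
    - [0.002,-0.001,-0.12,0,0,0,255]
    - [0.002,-0.001,-0.17,0,0,0,255]
    - [0.002,-0.001,-0.2,0,0,0,255]
    - [0.002,-0.001,-0.22,0,0,0,255]
    - [0.002,-0.001,-0.22,0,0,0,255]
    - [0.002,-0.001,-0.22,0,0,0,255]

```text
time: 38.3
tool_pos: [0.5792, -0.2361, 0.0445]
tool_rot: [0.0, 0.999, 0.044, 0.001]
contact_force: [0.1, 0.1, -1.0]
gripper_width: 0.568
```

```bash
python3 - <<'E'
from h import *
np.set_printoptions(precision=4,suppress=True)
for i in range(2):
  st=monitor.state();f=grab('wrist','w34')
print(st['tool_pos'],st['tool_rot'],st['contact_force'],st['gripper_width'])
E
```

```text
[ 0.5795 -0.2363  0.045 ] [0.0007 0.999  0.0439 0.0012] [ 1.2136 -0.7142 -1.0935] 0.565365682628768
```

View pics/w34.png

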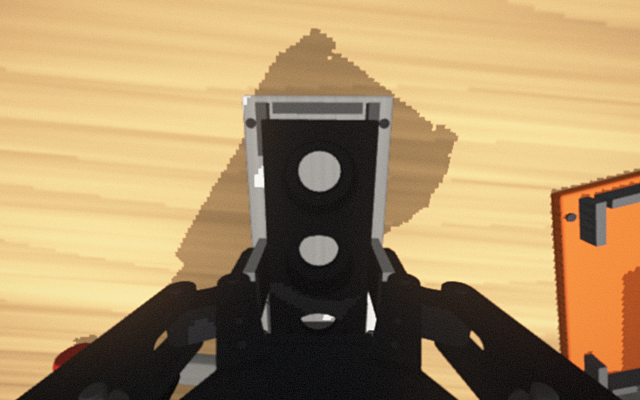

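>>> step_arm:
  motion:
    - [-0.001,0.002,0,0,0,0,255]
    - [-0.001,0.002,-0.02,0,0,0,255]
    - [-0.001,0.002,-0.03,0,0,0,255]
    - [-0.001,0.002,-0.04,0,0,0,255]
    - [-0.001,0.002,-0.048,0,0,0,255]
    - [-0.001,0.002,-0.054,0,0,0,255]
    - [-0.001,0.002,-0.058,0,0,0,255]
    - [-0.001,0.002,-0.06,0,0,0,255]
    - [-0.001,0.002,-0.06,0,0,0,255]

```text
time: 39.3
tool_pos: [0.5783, -0.2349, 0.0144]
tool_rot: [0.0, 0.999, 0.044, 0.0]
contact_force: [-3.4, 1.1, 4.1]
gripper_width: 0.568
```

```bash
python3 - <<'E'
from h import *
np.set_printoptions(precision=4,suppress=True)
for i in range(2):
  st=monitor.state();f=grab('wrist','w35')
print(st['tool_pos'],st['tool_rot'],st['contact_force'],st['ft_torque'],st['gripper_width'])
E
```

```text
[ 0.5783 -0.2349  0.0144] [0.0001 0.999  0.0439 0.0002] [-2.8834  0.2884  5.9623] [0.3784 0.4443 0.0056] 0.5723440636611802
```

View pics/w35.png

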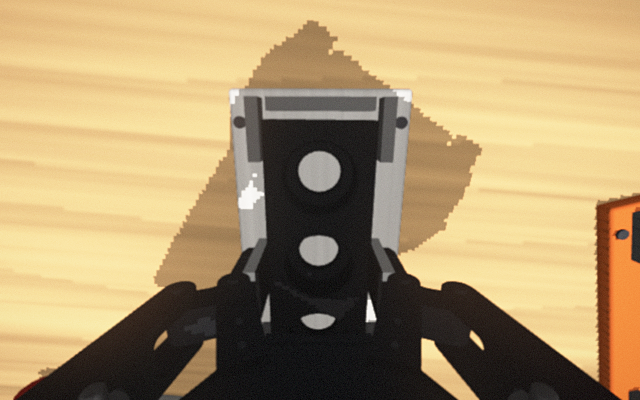

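>>> step_arm:
  motion:
    - [0,0,0,0,0,0,90]
    - [0,0,0,0,0,0,50]
    - [0,0,0,0,0,0,50]
    - [0,0,0.06,0,0,0,50]
    - [0,0,0.14,0,0,0,50]
    - [0,0,0.22,0,0,0,50]
    - [0,0,0.29,0,0,0,50]
    - [0,0,0.29,0,0,0,50]
    - [0,0,0.29,0,0,0,50]
    - [0,0,0.29,0,0,0,50]

```text
time: 40.4
tool_pos: [0.577, -0.2342, 0.1564]
tool_rot: [-0.001, 0.999, 0.044, -0.001]
contact_force: [-0.0, -0.5, -1.0]
gripper_width: 0.798
```

```bash
python3 - <<'E'
from h import *
np.set_printoptions(precision=4,suppress=True)
for i in range(2):
  st=monitor.state();f=grab('wrist','w36')
print(st['tool_pos'],st['tool_rot'],st['contact_force'],st['gripper_width'],st['time'])
cv2.imwrite('pics/c36.png',cv2.resize(f['pixels'][90:310,200:440,::-1],None,fx=2.6,fy=2.6,interpolation=cv2.INTER_CUBIC))
E
```

```text
[ 0.5768 -0.2341  0.1559] [-0.001   0.999   0.0439 -0.0016] [-0.2062  0.188  -0.3821] 0.8035000660928422 40.45
```

View pics/c36.png

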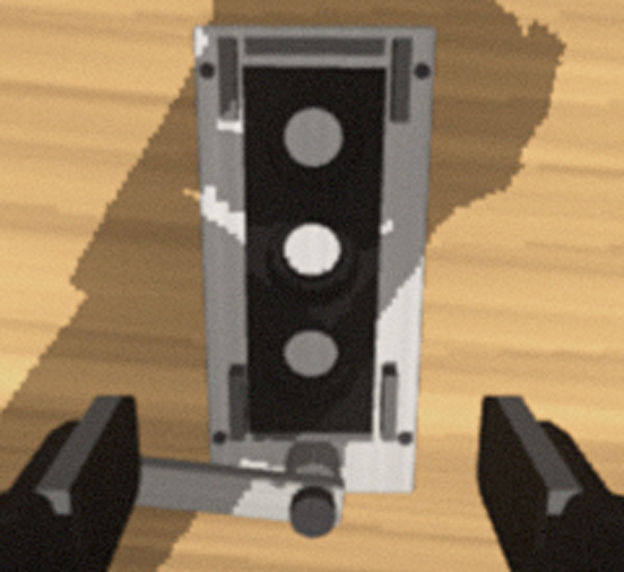

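>>> step_arm:
  motion:
    - [-0.18,0.17,0,0,0,0.954,150]
    - [-0.18,0.17,0,0,0,0.954,150]
    - [-0.18,0.17,0,0,0,0.954,150]
    - [-0.18,0.17,0,0,0,0.954,150]
    - [-0.18,0.17,0,0,0,0.954,150]
    - [-0.18,0.17,0,0,0,0.954,150]
    - [-0.18,0.17,-0.05,0,0,0.954,150]
    - [-0.18,0.17,-0.05,0,0,0.954,150]
    - [-0.18,0.17,-0.05,0,0,0.954,150]
    - [-0.18,0.17,-0.05,0,0,0.954,150]

```text
time: 41.5
tool_pos: [0.4869, -0.1492, 0.1314]
tool_rot: [-0.002, 0.724, 0.69, -0.001]
contact_force: [-0.2, 0.0, 0.3]
gripper_width: 0.408
```

>>> step_arm:
  motion:
    - [0,0,0,0,0,0,150]
    - [0,0,0,0,0,0,150]
    - [0,0,0,0,0,0,150]

```text
time: 41.8
tool_pos: [0.4876, -0.1496, 0.1328]
tool_rot: [-0.0, 0.726, 0.688, -0.0]
contact_force: [-0.2, 0.7, -0.0]
gripper_width: 0.415
```

```bash
python3 - <<'E'
from h import *
np.set_printoptions(precision=4,suppress=True)
for i in range(2):
  st=monitor.state();f=grab('wrist','w37')
print(st['tool_pos'],st['tool_rot'],st['contact_force'],st['gripper_width'],st['time'])
print(w2px(f,[[.4876,-.149,.081],[.4876,-.149,.045],[.4828,-.244,.045]],st),eyes.pinpoint('lever_knob','wrist'))
E
```

```text
[ 0.4877 -0.1496  0.133 ] [-0.0003  0.7256  0.6881 -0.0001] [-0.339   0.5269  0.0639] 0.4120583372302768 41.85
[[319.0517 218.9602]
 [318.9807 204.118 ]
 [319.1188 300.6484]] [{'uv': [317.6, 209.5], 'p': 0.84}, {'uv': [108.9, 312.8], 'p': 0.76}]
```

View pics/w37.png

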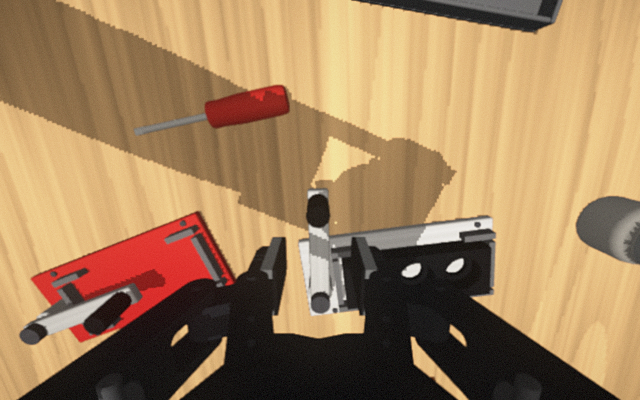

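>>> step_arm:
  motion:
    - [0,0,-0.08,0,0,0,150]
    - [0,0,-0.13,0,0,0,150]
    - [0,0,-0.155,0,0,0,150]
    - [0,0,-0.155,0,0,0,150]
    - [0,0,-0.155,0,0,0,190]
    - [0,0,-0.155,0,0,0,190]
    - [0,0,-0.155,0,0,0,190]

```text
time: 42.65
tool_pos: [0.489, -0.1502, 0.0574]
tool_rot: [0.001, 0.725, 0.688, 0.001]
contact_force: [-0.3, 0.7, 0.4]
gripper_width: 0.257
```

```bash
python3 - <<'E'
from h import *
np.set_printoptions(precision=4,suppress=True)
for i in range(1):
  st=monitor.state();f=grab('wrist','w38')
print(st['tool_pos'],st['tool_rot'],st['contact_force'],st['gripper_width'],st['time'])
c=np.array([.4828,-.244]);p0=np.array([.487,-.149])
for t in np.append(np.linspace(1.39,.19,10),[.06,0.03]): 
    q=c+.095*np.array([np.cos(t),np.sin(t)]); print(round(t,3),np.round((q-p0)/.5,3),round((t-1.52)/1.5,3))
E
```

```text
[ 0.489  -0.1502  0.0574] [0.0013 0.7252 0.6885 0.0005] [-0.3101  0.7478  0.3659] 0.2571683947259038 42.65
1.39 [ 0.026 -0.003] -0.087
1.257 [ 0.05  -0.009] -0.176
1.123 [ 0.074 -0.019] -0.264
0.99 [ 0.096 -0.031] -0.353
0.857 [ 0.116 -0.046] -0.442
0.723 [ 0.134 -0.064] -0.531
0.59 [ 0.149 -0.084] -0.62
0.457 [ 0.162 -0.106] -0.709
0.323 [ 0.172 -0.13 ] -0.798
0.19 [ 0.178 -0.154] -0.887
0.06 [ 0.181 -0.179] -0.973
0.03 [ 0.182 -0.184] -0.993
```

View pics/w38.png

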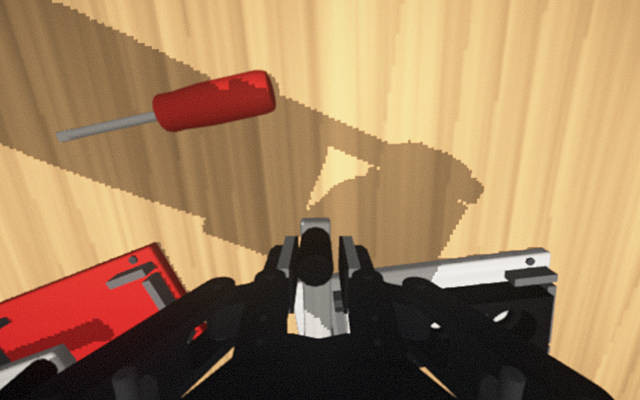

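>>> step_arm:
  motion:
    - [0.026,-0.003,0,0,0,-0.087,190]
    - [0.05,-0.009,0,0,0,-0.176,190]
    - [0.074,-0.019,0,0,0,-0.264,190]
    - [0.096,-0.031,0,0,0,-0.353,190]
    - [0.116,-0.046,0,0,0,-0.442,190]
    - [0.134,-0.064,0,0,0,-0.531,190]
    - [0.149,-0.084,0,0,0,-0.62,190]
    - [0.162,-0.106,0,0,0,-0.709,190]
    - [0.172,-0.13,0,0,0,-0.798,190]
    - [0.178,-0.154,0,0,0,-0.887,190]

```text
time: 43.7
tool_pos: [0.5774, -0.227, 0.0563]
tool_rot: [-0.0, 0.996, 0.091, 0.0]
contact_force: [-0.6, 0.7, -0.8]
gripper_width: 0.251
```

>>> step_arm:
  motion:
    - [0.001,-0.012,0,0,0,-0.04,190]
    - [0.002,-0.02,0,0,0,-0.07,190]
    - [0.002,-0.024,0,0,0,-0.07,190]
    - [0.002,-0.024,0,0,0,-0.07,190]

```text
time: 44.1
tool_pos: [0.5784, -0.2376, 0.0564]
tool_rot: [-0.001, 0.999, 0.042, 0.001]
contact_force: [0.4, 3.9, 1.2]
gripper_width: 0.251
```

```bash
python3 - <<'E'
from h import *
np.set_printoptions(precision=4,suppress=True)
for i in range(1):
  st=monitor.state();f=grab('wrist','w39')
print(st['tool_pos'],st['tool_rot'],st['contact_force'],st['gripper_width'],st['time'])
E
```

```text
[ 0.5784 -0.2376  0.0564] [-0.0012  0.9991  0.042   0.0006] [0.3523 3.9414 1.1927] 0.2514635986349596 44.1
```

View pics/w39.png

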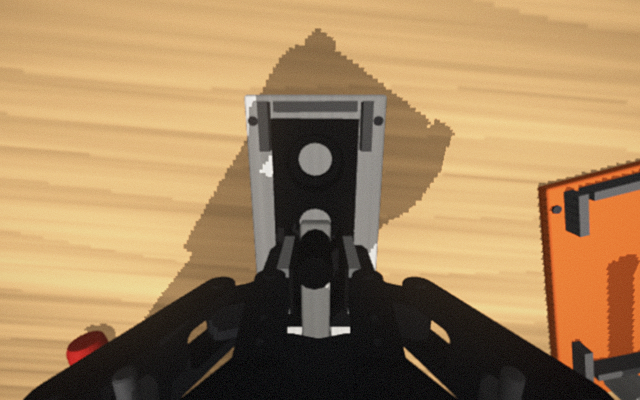

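>>> step_arm:
  motion:
    - [0,-0.003,0,0,0,0,190]
    - [0,-0.005,0,0,0,0,190]
    - [0,-0.006,0,0,0,0,190]
    - [0,-0.006,0,0,0,0,190]

```text
time: 44.55
tool_pos: [0.5785, -0.2378, 0.0563]
tool_rot: [-0.004, 0.999, 0.042, 0.0]
contact_force: [0.7, 13.3, 4.9]
gripper_width: 0.256
```

>>> step_arm:
  motion:
    - [0,0.006,0,0,0,0,190]
    - [0,0.008,0,0,0,0,175]
    - [0,0.008,0,0,0,0,160]
    - [0,0.008,0,0,0,0,160]
    - [0,0.008,0.06,0,0,0,160]
    - [0,0.008,0.14,0,0,0,160]
    - [0,0.008,0.22,0,0,0,160]
    - [0,0.008,0.3,0,0,0,160]
    - [0,0.008,0.3,0,0,0,160]
    - [0,0.008,0.3,0,0,0,160]

```text
time: 45.55
tool_pos: [0.5785, -0.2385, 0.2075]
tool_rot: [0.001, 0.999, 0.041, 0.001]
contact_force: [0.0, 0.2, -0.8]
gripper_width: 0.375
```

```bash
python3 - <<'E'
from h import *
np.set_printoptions(precision=4,suppress=True)
for i in range(3):
  st=monitor.state();f=grab('wrist','w40')
print(st['tool_pos'],st['tool_rot'],st['contact_force'],st['gripper_width'],st['time'])
cv2.imwrite('pics/c40.png',cv2.resize(f['pixels'][60:300,200:440,::-1],None,fx=2.4,fy=2.4,interpolation=cv2.INTER_CUBIC))
E
```

```text
[ 0.577  -0.2376  0.204 ] [-0.0006  0.9991  0.0415 -0.0012] [-0.1485 -0.4091  0.1962] 0.3703595754772066 45.65
```

View pics/c40.png

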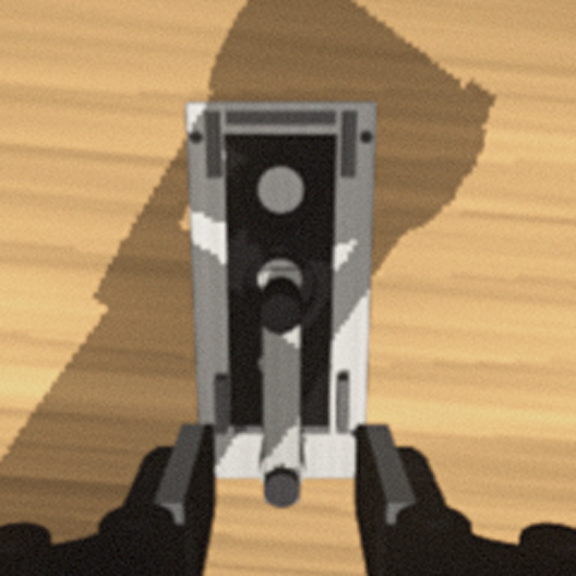

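>>> step_arm:
  motion:
    - [-0.05,0.02,0.1,0,0,0,100]
    - [-0.12,0.08,0.2,0,0,0,100]
    - [-0.2,0.12,0.2,0,0,0,100]
    - [-0.28,0.2,0.2,0,0,0,100]
    - [-0.34,0.28,0.2,0,0,0,100]
    - [-0.34,0.36,0.2,0,0,0,100]
    - [-0.34,0.44,0.2,0,0,0,100]
    - [-0.34,0.48,0.2,0,0,0,100]
    - [-0.34,0.48,0.2,0,0,0,100]
    - [-0.34,0.48,0.2,0,0,0,100]

```text
time: 46.7
tool_pos: [0.4076, 0.0022, 0.3044]
tool_rot: [0.0, 0.999, 0.042, -0.001]
contact_force: [-0.0, -0.6, 0.3]
gripper_width: 0.609
```

```bash
python3 - <<'E'
from h import *
np.set_printoptions(precision=4,suppress=True)
st=monitor.state();print(st['tool_pos'],st['contact_force'],st['time'])
f=grab('top','t41');cv2.imwrite('pics/c41.png',cv2.resize(f['pixels'][100:300,170:430,::-1],None,fx=3,fy=2.9,interpolation=cv2.INTER_CUBIC))
st=monitor.state();f=grab('wrist','w41')
E
```

```text
[0.4076 0.0022 0.3044] [-0.011  -0.5797  0.2823] 46.7
```

View pics/c41.png

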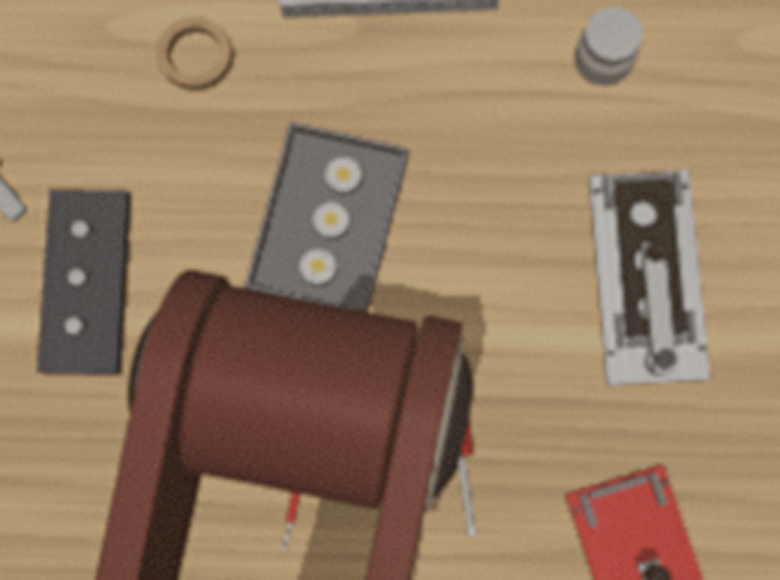

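View pics/w41.png

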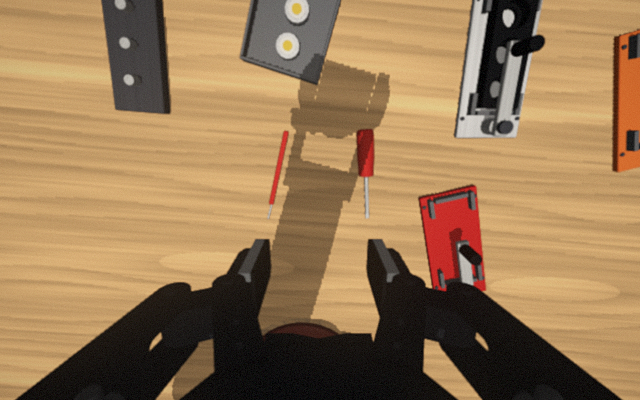

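```bash
python3 -c "
from plant import manip
print(manip.job_done())"
```

```text
the job is handed in; nothing more can be done
None
```

The job is done and handed in at about 47 s of robot time. I swung the lever open, lifted the carrier out level and set it fully down on the push-out stand. All three modules went into the parts tray, then the empty carrier went back into the nest and I swung the lever shut over it.

**Final checks:**
- **Tray:** the last pictures show three modules in it, light faces up and lying flat.
- **Carrier:** it is seated between the nest walls. It met the socket base at the expected height, with about 6 N of contact.
- **Lever:** it lies along the socket's centreline against its stop; a further 13 N push did not move it.
- **Bench and limits:** the stand, tweezers, screwdriver, jar, tape roll and the orange and red look-alikes look unmoved, and the pliers were out of view in the last picture. No force reading I took came near the limits.

**Disagreements:** the tray was knocked about 22 mm sideways while I was fetching the second module; I saw it and corrected the placing. The top and wrist cameras differed by up to 3 mm on positions, so I used values in between, and everything fitted.

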